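Load the inspection nest and photograph the housings

ROBOT

A 7-joint arm with a two-finger parallel gripper is mounted at the origin on the work surface. World frame = base frame: x ahead of the robot, y to its left, z up, the work surface at z = 0. Lengths are in mm, angles in rad, forces in N, time in s.
With the tool pointing down it reaches from about 350 to 900 mm from the base axis. Payload 7.2 kg.
Tool frame: the origin (TCP) lies at the very end of the fingers, on their centre line; the grasp point (between the pads) lies 19 mm behind it; z points along the fingers, y is the line along which they close (so a half turn about z gives the same grasp; the last joint's range is limited). The gripper opens to 88 mm and grips with 3 to 60 N. Pads are 20 mm wide; open, the fingers measure 115 mm over their backs; the gripper's body (75 mm by 178 mm) begins 61 mm behind the grasp point.
Start: joints at [-0.068, 0.411, -0.013, 1.596, 0.006, 1.134, -0.082], TCP at [625.003, -0.011, 222.653] pointing down, gripper open.
Joint ranges: [-2.95, 2.95], [-0.29, 1.99], [-1.47, 1.44], [0.14, 2.54], [-1.03, 4.17], [0.13, 1.85], [-2.86, 2.86]. Speed limits (rad/s): [2.39, 2.39, 3.01, 3.01, 3.14, 3.14, 3.14].

INTERFACE

Orientations are given as a rotation vector (axis times angle).
In Python, from cell import bot gives the robot as it stands. The module is installed in compiled form; this text tells all that it offers.
- The arm moves only by the tool step_arm, never from a script. Its argument "deltas" is text: rows parted by semicolons, each of 7 numbers parted by spaces: the opening, from 0 (shut) to 1 (fully open), then the shift along the tool's x, y, z each as a share of 10 cm, from -1 to 1, then the turn, a rotation vector about the tool's x, y, z each as a share of 120 degrees, from -1 to 1. A call has 1 to 12 rows; each row shifts and turns the commanded pose from where the row before left it, along the tool's axes as they then stand; what a row does not reach is not made up. A row lasts 1/12 s, in which the tool goes at most 41.7 mm and 7.16 degrees, less where a joint would pass 70% of its speed; a pose out of reach is approached as far as the arm can. A call with a number of a shift or a turn outside -1 to 1 is refused whole. A call with a gripper value outside its range is refused whole. The fingers move at their own pace and stop on an object; the grip force is fixed at half the most. Time passes only in rows, so rows that do not move let the fingers close. It gives the time, the measured TCP pose, the force, the opening and the grip force at its end, in the units of the state.
- bot.get_obs(): the state, without advancing time (a new reading comes with each control period).
- bot.camera(name): name is "scene" or "side" or "wrist"; returns a dict with "image" (420x560x3 uint8, blue, green, red), "fx", "fy", "cx", "cy" (pixels), "T" (4x4, takes a point from camera to world coordinates); the wrist camera has in their place "mount" (4x4, takes a point from camera to tool coordinates, whose origin is the TCP and whose axes are the flange's). Camera axes: x right, y up, looking along -z (the intrinsics and any distortion apply to the point x, -y, -z); pixel columns grow to the right and rows downward; lengths in mm; the calibration is good to about 2 mm. A picture is of the moment at which its call begins: read the wrist's pose just before it. There is no depth.
- bot.job_done(): hands the job in; it is judged then, once.
The state is a dict: "clock": time; "joints": joint angles; "dq": joint speeds; "joint_efforts": joint torques, N m; "eef_pos": TCP position; "tcp_rot": TCP orientation; "force": force on the tool from outside, world axes, zero at the start; "ft_torque": the same for the moment, N m; "grip_width": finger opening in mm; "grip_force": force on a finger pad.
Only numpy, scipy, OpenCV 4.12 (cv2) and the standard library are available. Lean on these libraries where they do the work, as an engineer would, in place of code of your own. Each camera call takes 0.05 s, during which the arm holds its last target. There are 200 camera calls.

TASK

Set up the next inspection shot: swing the camera arm gently and well clear of the nest to either side, put the blue setting master back upright in the pocket of its wooden case, and stand every black housing fully down in a nest pocket of its own. Then swing the camera back so that its lens is centred over the red cross and, leaving it there, press the green capture button all the way down. Keep the master upright, do not bump the ring light or lens, and leave the bottle, tape and loupe where they are.

Things in the scene. Friction and masses are not known exactly. Their poses are not given: they have to be found in the camera images.
- housing1: unit to inspect: heavy grey die-cast foot 46 (its x) x 60 (y) x 18 mm tall, on it a black moulded housing 34 thick along x and 56 wide along y, straight to 50 mm above the underside, then a half-round arch (radius 28, axis along x), 78 tall in all; the 34 mm faces are flat and upright. About 0.35 kg, mostly foot. Origin: centre of the underside; z up when standing. May be absent
- housing2: unit to inspect: heavy grey die-cast foot 46 (its x) x 60 (y) x 18 mm tall, on it a black moulded housing 34 thick along x and 56 wide along y, straight to 50 mm above the underside, then a half-round arch (radius 28, axis along x), 78 tall in all; the 34 mm faces are flat and upright. About 0.35 kg, mostly foot. Origin: centre of the underside; z up when standing. May be absent
- housing3: unit to inspect: heavy grey die-cast foot 46 (its x) x 60 (y) x 18 mm tall, on it a black moulded housing 34 thick along x and 56 wide along y, straight to 50 mm above the underside, then a half-round arch (radius 28, axis along x), 78 tall in all; the 34 mm faces are flat and upright. About 0.35 kg, mostly foot. Origin: centre of the underside; z up when standing. May be absent
- housing4: unit to inspect: heavy grey die-cast foot 46 (its x) x 60 (y) x 18 mm tall, on it a black moulded housing 34 thick along x and 56 wide along y, straight to 50 mm above the underside, then a half-round arch (radius 28, axis along x), 78 tall in all; the 34 mm faces are flat and upright. About 0.35 kg, mostly foot. Origin: centre of the underside; z up when standing. May be absent
- master: blue setting master with the same 46 x 60 x 18 mm foot (46 along its x), a blue body 34 mm thick along x and 56 wide along y up to 50 mm, and a step 34 x 32 mm on top of it, 78 tall in all; about 0.42 kg. Origin: centre of the underside, z up when it stands. It starts in a nest pocket
- stand: camera stand, fixed: a white base 15 mm thick with an aluminium holding nest 138 x 160 x 28 mm screwed on it and a column behind; four rectangular pockets in the nest in 2 rows, 68 mm apart along x and 74 mm along y. Origin: on the bench under the nest's centre; x points to the column, z up. The base reaches 100 mm from the nest's centre towards -x and 100 mm to each side
- nest_hole0 (a point): centre of the mouth of a pocket of the nest (level with the nest's top, 43 mm above the bench). Pocket 50 mm along x by 64 along y (4 mm larger than a foot) with a 2 mm chamfer, 20 mm deep. Axes as the stand's
- nest_hole1 (a point): centre of the mouth of a pocket of the nest (level with the nest's top, 43 mm above the bench). Pocket 50 mm along x by 64 along y (4 mm larger than a foot) with a 2 mm chamfer, 20 mm deep. Axes as the stand's
- nest_hole2 (a point): centre of the mouth of a pocket of the nest (level with the nest's top, 43 mm above the bench). Pocket 50 mm along x by 64 along y (4 mm larger than a foot) with a 2 mm chamfer, 20 mm deep. Axes as the stand's
- nest_hole3 (a point): centre of the mouth of a pocket of the nest (level with the nest's top, 43 mm above the bench). Pocket 50 mm along x by 64 along y (4 mm larger than a foot) with a 2 mm chamfer, 20 mm deep. Axes as the stand's
- nest_centre (a point): red cross in the middle of the nest's top face, between the pockets
- case_hole0 (a point): centre of the mouth of the only pocket of the master's storage case, a fixed wooden block 84 x 100 x 32 mm on the blue mat; level with the block's top (35 mm above the bench). Pocket 50 mm along the case's x by 64 along y, 2 mm chamfer, 20 mm deep. Axes as the case's
- camera_arm (a joint): swing of the white camera arm about the stand's upright column, in rad: 0 when it points straight over the nest, positive when it is swung to the robot's left (+y), limits -1.5 and 1.5. It stays where it is left: friction of 0.35 N m, no spring
- pivot (a point): point on the vertical swing axis, at the height of the grip point. A steel column 36 mm across stands on this axis, 300 mm tall, 190 mm from the nest's centre
- grip (a point): upright rubber grip with a yellow top at the outer end of the camera arm: a cylinder 26 mm across, from 260 to 320 mm above the bench, 255 mm from the swing axis. Point: on its axis, 294 mm above the bench. The arm below it is 36 mm wide, 235 to 260 mm above the bench. The black camera body, 56 mm across, stands 65 mm from it towards the column and reaches 310 mm above the bench
- lens (a point): centre of the front glass, on the vertical camera axis, 190 mm from the swing axis, 168 mm above the bench. A grey ring light 100 mm across, not to be bumped, surrounds it from 173 to 195 mm above the bench
- capture (a joint): travel of the green capture button in m: 0 released, 0.006 fully pressed (about 5 N); springs back
- capture_top (a point): centre of the top of the green capture button, 36 mm across, on the white control box (85 x 75 x 45 mm, fixed on the blue mat); pressed straight down
- gauge_mat: blue mat 300 x 260 x 3 mm, fixed, to the left or right of the stand, carrying the case and the control box; origin: centre of its underside. A like grey mat on the other side of the stand carries the waiting housings, which stand on it
- bottle: white cleaner bottle, 56 mm across, 130 tall, standing; a bystander. Origin: centre of the underside
- tape: roll of yellow tape lying flat, 90 mm across, 25 tall; a bystander. Origin: centre of the underside
- loupe: black hand loupe standing, 50 mm across, 45 tall; a bystander. Origin: centre of the underside

How it is judged (in metres and radians):
On the way, in this order (a step that is already met when the one before it is completed fails the run):
1. the camera arm is swung well clear of the nest (60 degrees or more to either side) ((value of joint camera_arm above 1.05 rad or value of joint camera_arm below -1.05 rad)), for 0.2 s.
2. with the arm clear, the master stands in its case and every housing stands fully down in a nest pocket ((value of joint camera_arm above 1.05 rad or value of joint camera_arm below -1.05 rad) and horizontal distance between master and case_hole0 below 0.006 m and z of master in the frame of case_hole0 below -0.015 m and angle between master's own z axis and vertical below 0.1 rad and ((horizontal distance between housing1 and nest_hole0 below 0.006 m and z of housing1 in the frame of nest_hole0 below -0.015 m and angle between housing1's own z axis and vertical below 0.1 rad) or (horizontal distance between housing1 and nest_hole1 below 0.006 m and z of housing1 in the frame of nest_hole1 below -0.015 m and angle between housing1's own z axis and vertical below 0.1 rad) or (horizontal distance between housing1 and nest_hole2 below 0.006 m and z of housing1 in the frame of nest_hole2 below -0.015 m and angle between housing1's own z axis and vertical below 0.1 rad) or (horizontal distance between housing1 and nest_hole3 below 0.006 m and z of housing1 in the frame of nest_hole3 below -0.015 m and angle between housing1's own z axis and vertical below 0.1 rad)) and ((horizontal distance between housing2 and nest_hole0 below 0.006 m and z of housing2 in the frame of nest_hole0 below -0.015 m and angle between housing2's own z axis and vertical below 0.1 rad) or (horizontal distance between housing2 and nest_hole1 below 0.006 m and z of housing2 in the frame of nest_hole1 below -0.015 m and angle between housing2's own z axis and vertical below 0.1 rad) or (horizontal distance between housing2 and nest_hole2 below 0.006 m and z of housing2 in the frame of nest_hole2 below -0.015 m and angle between housing2's own z axis and vertical below 0.1 rad) or (horizontal distance between housing2 and nest_hole3 below 0.006 m and z of housing2 in the frame of nest_hole3 below -0.015 m and angle between housing2's own z axis and vertical below 0.1 rad)) and ((horizontal distance between housing3 and nest_hole0 below 0.006 m and z of housing3 in the frame of nest_hole0 below -0.015 m and angle between housing3's own z axis and vertical below 0.1 rad) or (horizontal distance between housing3 and nest_hole1 below 0.006 m and z of housing3 in the frame of nest_hole1 below -0.015 m and angle between housing3's own z axis and vertical below 0.1 rad) or (horizontal distance between housing3 and nest_hole2 below 0.006 m and z of housing3 in the frame of nest_hole2 below -0.015 m and angle between housing3's own z axis and vertical below 0.1 rad) or (horizontal distance between housing3 and nest_hole3 below 0.006 m and z of housing3 in the frame of nest_hole3 below -0.015 m and angle between housing3's own z axis and vertical below 0.1 rad)) and ((horizontal distance between housing4 and nest_hole0 below 0.006 m and z of housing4 in the frame of nest_hole0 below -0.015 m and angle between housing4's own z axis and vertical below 0.1 rad) or (horizontal distance between housing4 and nest_hole1 below 0.006 m and z of housing4 in the frame of nest_hole1 below -0.015 m and angle between housing4's own z axis and vertical below 0.1 rad) or (horizontal distance between housing4 and nest_hole2 below 0.006 m and z of housing4 in the frame of nest_hole2 below -0.015 m and angle between housing4's own z axis and vertical below 0.1 rad) or (horizontal distance between housing4 and nest_hole3 below 0.006 m and z of housing4 in the frame of nest_hole3 below -0.015 m and angle between housing4's own z axis and vertical below 0.1 rad))), for 0.2 s.
3. the lens is back over the cross, within 12 mm, with everything in place (horizontal distance between lens and nest_centre below 0.012 m and horizontal distance between master and case_hole0 below 0.006 m and z of master in the frame of case_hole0 below -0.015 m and angle between master's own z axis and vertical below 0.1 rad and ((horizontal distance between housing1 and nest_hole0 below 0.006 m and z of housing1 in the frame of nest_hole0 below -0.015 m and angle between housing1's own z axis and vertical below 0.1 rad) or (horizontal distance between housing1 and nest_hole1 below 0.006 m and z of housing1 in the frame of nest_hole1 below -0.015 m and angle between housing1's own z axis and vertical below 0.1 rad) or (horizontal distance between housing1 and nest_hole2 below 0.006 m and z of housing1 in the frame of nest_hole2 below -0.015 m and angle between housing1's own z axis and vertical below 0.1 rad) or (horizontal distance between housing1 and nest_hole3 below 0.006 m and z of housing1 in the frame of nest_hole3 below -0.015 m and angle between housing1's own z axis and vertical below 0.1 rad)) and ((horizontal distance between housing2 and nest_hole0 below 0.006 m and z of housing2 in the frame of nest_hole0 below -0.015 m and angle between housing2's own z axis and vertical below 0.1 rad) or (horizontal distance between housing2 and nest_hole1 below 0.006 m and z of housing2 in the frame of nest_hole1 below -0.015 m and angle between housing2's own z axis and vertical below 0.1 rad) or (horizontal distance between housing2 and nest_hole2 below 0.006 m and z of housing2 in the frame of nest_hole2 below -0.015 m and angle between housing2's own z axis and vertical below 0.1 rad) or (horizontal distance between housing2 and nest_hole3 below 0.006 m and z of housing2 in the frame of nest_hole3 below -0.015 m and angle between housing2's own z axis and vertical below 0.1 rad)) and ((horizontal distance between housing3 and nest_hole0 below 0.006 m and z of housing3 in the frame of nest_hole0 below -0.015 m and angle between housing3's own z axis and vertical below 0.1 rad) or (horizontal distance between housing3 and nest_hole1 below 0.006 m and z of housing3 in the frame of nest_hole1 below -0.015 m and angle between housing3's own z axis and vertical below 0.1 rad) or (horizontal distance between housing3 and nest_hole2 below 0.006 m and z of housing3 in the frame of nest_hole2 below -0.015 m and angle between housing3's own z axis and vertical below 0.1 rad) or (horizontal distance between housing3 and nest_hole3 below 0.006 m and z of housing3 in the frame of nest_hole3 below -0.015 m and angle between housing3's own z axis and vertical below 0.1 rad)) and ((horizontal distance between housing4 and nest_hole0 below 0.006 m and z of housing4 in the frame of nest_hole0 below -0.015 m and angle between housing4's own z axis and vertical below 0.1 rad) or (horizontal distance between housing4 and nest_hole1 below 0.006 m and z of housing4 in the frame of nest_hole1 below -0.015 m and angle between housing4's own z axis and vertical below 0.1 rad) or (horizontal distance between housing4 and nest_hole2 below 0.006 m and z of housing4 in the frame of nest_hole2 below -0.015 m and angle between housing4's own z axis and vertical below 0.1 rad) or (horizontal distance between housing4 and nest_hole3 below 0.006 m and z of housing4 in the frame of nest_hole3 below -0.015 m and angle between housing4's own z axis and vertical below 0.1 rad)) and velocity of joint camera_arm between -0.05 and 0.05 rad/s), for 0.2 s.
4. the capture button is pressed down with the lens over the cross and everything in place (value of joint capture above 0.0048 m and horizontal distance between lens and nest_centre below 0.012 m and horizontal distance between master and case_hole0 below 0.006 m and z of master in the frame of case_hole0 below -0.015 m and angle between master's own z axis and vertical below 0.1 rad and ((horizontal distance between housing1 and nest_hole0 below 0.006 m and z of housing1 in the frame of nest_hole0 below -0.015 m and angle between housing1's own z axis and vertical below 0.1 rad) or (horizontal distance between housing1 and nest_hole1 below 0.006 m and z of housing1 in the frame of nest_hole1 below -0.015 m and angle between housing1's own z axis and vertical below 0.1 rad) or (horizontal distance between housing1 and nest_hole2 below 0.006 m and z of housing1 in the frame of nest_hole2 below -0.015 m and angle between housing1's own z axis and vertical below 0.1 rad) or (horizontal distance between housing1 and nest_hole3 below 0.006 m and z of housing1 in the frame of nest_hole3 below -0.015 m and angle between housing1's own z axis and vertical below 0.1 rad)) and ((horizontal distance between housing2 and nest_hole0 below 0.006 m and z of housing2 in the frame of nest_hole0 below -0.015 m and angle between housing2's own z axis and vertical below 0.1 rad) or (horizontal distance between housing2 and nest_hole1 below 0.006 m and z of housing2 in the frame of nest_hole1 below -0.015 m and angle between housing2's own z axis and vertical below 0.1 rad) or (horizontal distance between housing2 and nest_hole2 below 0.006 m and z of housing2 in the frame of nest_hole2 below -0.015 m and angle between housing2's own z axis and vertical below 0.1 rad) or (horizontal distance between housing2 and nest_hole3 below 0.006 m and z of housing2 in the frame of nest_hole3 below -0.015 m and angle between housing2's own z axis and vertical below 0.1 rad)) and ((horizontal distance between housing3 and nest_hole0 below 0.006 m and z of housing3 in the frame of nest_hole0 below -0.015 m and angle between housing3's own z axis and vertical below 0.1 rad) or (horizontal distance between housing3 and nest_hole1 below 0.006 m and z of housing3 in the frame of nest_hole1 below -0.015 m and angle between housing3's own z axis and vertical below 0.1 rad) or (horizontal distance between housing3 and nest_hole2 below 0.006 m and z of housing3 in the frame of nest_hole2 below -0.015 m and angle between housing3's own z axis and vertical below 0.1 rad) or (horizontal distance between housing3 and nest_hole3 below 0.006 m and z of housing3 in the frame of nest_hole3 below -0.015 m and angle between housing3's own z axis and vertical below 0.1 rad)) and ((horizontal distance between housing4 and nest_hole0 below 0.006 m and z of housing4 in the frame of nest_hole0 below -0.015 m and angle between housing4's own z axis and vertical below 0.1 rad) or (horizontal distance between housing4 and nest_hole1 below 0.006 m and z of housing4 in the frame of nest_hole1 below -0.015 m and angle between housing4's own z axis and vertical below 0.1 rad) or (horizontal distance between housing4 and nest_hole2 below 0.006 m and z of housing4 in the frame of nest_hole2 below -0.015 m and angle between housing4's own z axis and vertical below 0.1 rad) or (horizontal distance between housing4 and nest_hole3 below 0.006 m and z of housing4 in the frame of nest_hole3 below -0.015 m and angle between housing4's own z axis and vertical below 0.1 rad))), for 0.05 s.
At the end, for the whole second after the job is handed in: Lens within 12 mm horizontally of the red cross and the arm at rest; master and every housing present upright (within 0.1 rad), at least 15 mm down in the 20 mm pocket and within 6 mm of its centre, at rest: the master in its case, each housing in a nest pocket; button released (all of step 3 and linear speed of each of housing1, housing2, housing3, housing4, master below 0.03 m/s and value of joint capture below 0.002 m); the robot touches nothing.
It fails at once if a bystander (bottle, tape, loupe) is moved more than 3 cm (distance of any of bottle, tape, loupe from where it was at the start of the episode above 0.03 m).
It fails at once if the master is tipped more than 35 degrees (angle between master's own z axis and vertical above 0.6 rad).
It fails at once if the ring light or lens is bumped (more than 6 N) (contact force between any of camera_arm_c4, camera_arm_c5 and anything else above 6 N).
It fails at once if the camera arm is flung (faster than 2 rad/s) (velocity of joint camera_arm above 2 rad/s or velocity of joint camera_arm below -2 rad/s).
Of housing1, housing2, housing3, housing4 only 2 to 4 are there at a start; the rules pass over those that are not, and their reading is None.
At some moment in a run one of housing1, housing2, housing3, housing4 may be knocked a few centimetres aside while the robot is not near it.
It also fails if it takes over 210 s, if anything falls off the work surface, if the arm or the gripper's body presses on something with over 40 N, if the wrist force passes 120 N, or if a joint passes its speed limit or range.

## Working session

There is one attempt and no reset: what is moved stays moved. The work goes in short steps, Python scripts to look and compute and a tool call to move; the robot and the scene stay as the last step left them, time stands still between calls to the robot, and variables do not carry over. Pictures are saved under pics/ and viewed, at most 14 in all, crops included, and the job is handed in when it is done.

Besides the shell and the picture viewer there is one more tool, called after "Call:" as name(argument=value, ...) on one line, values as JSON. step_arm: Moves the arm, as the interface text tells. Its arguments: {"type":"object","properties":{"deltas":{"type":"string"}},"required":["deltas"]}

```bash
mkdir -p pics
cat > h.py <<'E'
import numpy as np, cv2
from scipy.spatial.transform import Rotation as R
from cell import bot
def shot(name,fn):
    o=bot.get_obs(); c=bot.camera(name)
    if 'T' not in c or c.get('T') is None:
        T=np.eye(4); T[:3,:3]=R.from_rotvec(o['tcp_rot']).as_matrix(); T[:3,3]=o['eef_pos']
        c['T']=T@c['mount']
    cv2.imwrite('pics/'+fn+'.png',c['image']); np.savez('pics/'+fn+'.npz',**{k:v for k,v in c.items() if k!='mount'})
    return c
def ray(c,u,v):
    T=c['T']; x=(u-c['cx'])/c['fx']; y=(v-c['cy'])/c['fy']
    if 'dist' in c: x,y=cv2.undistortPoints(np.array([[[u,v]]],float),np.array([[c['fx'],0,c['cx']],[0,c['fy'],c['cy']],[0,0,1]]),c['dist'])[0,0]
    return T[:3,3],T[:3,:3]@np.array([x,-y,-1.])
def at(c,u,v,z):
    o,d=ray(c,u,v); return (o+d*(z-o[2])/d[2])[:2].round(1)
def proj(c,p):
    q=np.linalg.inv(c['T'])@np.append(p,1); return np.array([c['cx']+c['fx']*q[0]/-q[2], c['cy']+c['fy']*-q[1]/-q[2]]).round(1)
def load(fn): return dict(np.load('pics/'+fn+'.npz'))
E
python3 - <<'E'
from h import *
for n in ['scene','side','wrist']:
    c=shot(n,n+'0'); print(n,[k for k in c],c['fx'],c['cx'],c['cy']); print(np.round(c['T'],3))
    print(c.get('mount'))
print(bot.get_obs())
a=cv2.imread('pics/scene0.png')
E
```

```text
scene ['image', 'fx', 'fy', 'cx', 'cy', 'T'] 389.0413213748195 270.5260371839279 208.9553839310465
[[-4.600000e-02 -7.020000e-01  7.110000e-01  1.314639e+03]
 [ 9.990000e-01 -4.100000e-02  2.400000e-02  2.839000e+01]
 [ 1.200000e-02  7.110000e-01  7.030000e-01  9.391510e+02]
 [ 0.000000e+00  0.000000e+00  0.000000e+00  1.000000e+00]]
None
side ['image', 'fx', 'fy', 'cx', 'cy', 'T'] 518.4433333347018 280.93510416311716 216.7413197408902
[[ 2.350000e-01 -6.690000e-01  7.050000e-01  1.436487e+03]
 [ 9.720000e-01  1.620000e-01 -1.700000e-01 -1.965970e+02]
 [-1.000000e-03  7.250000e-01  6.880000e-01  1.051433e+03]
 [ 0.000000e+00  0.000000e+00  0.000000e+00  1.000000e+00]]
None
wrist ['image', 'fx', 'fy', 'cx', 'cy', 'mount', 'T'] 298.7771667214672 276.91651380304074 204.4780995465817
[[ 1.00000e+00 -1.00000e-03  1.00000e-03  6.24645e+02]
 [ 1.00000e-03  9.59000e-01  2.84000e-01  7.67740e+01]
 [-1.00000e-03 -2.84000e-01  9.59000e-01  3.84818e+02]
 [ 0.00000e+00  0.00000e+00  0.00000e+00  1.00000e+00]]
[[ 5.08346823e-04  9.58890765e-01  2.83774986e-01  7.68060992e+01]
 [ 9.99999841e-01 -4.
[... 190 characters left out ...]
 0.15, 'joints': array([-0.06820773,  0.41167384, -0.01269732,  1.59682128,  0.00564908,
        1.13428347, -0.08220266]), 'dq': array([ 0.00126901, -0.00104277,  0.00025204, -0.00346538,  0.00121729,
       -0.00140673,  0.00125844]), 'joint_efforts': array([ 1.23447033e-03, -5.88331139e+01,  6.41932636e-01, -2.91289848e+01,
       -5.37989591e-02,  1.57438387e-02,  1.06989046e-04]), 'eef_pos': array([ 6.24634087e+02, -5.17908744e-02,  2.22041215e+02]), 'tcp_rot': array([-2.22089484e+00, -2.22097449e+00,  1.41454369e-03]), 'force': array([-0.10624056,  0.59174756,  1.07245549]), 'ft_torque': array([-0.04703629,  0.04149011, -0.01067124]), 'grip_force': 0.0, 'grip_width': 87.74713481771569}
```

View pics/scene0.png

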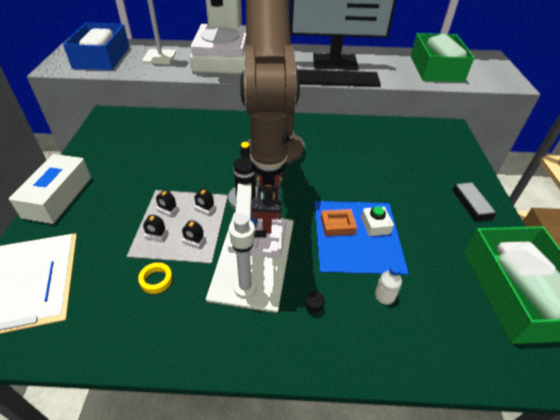

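View pics/side0.png

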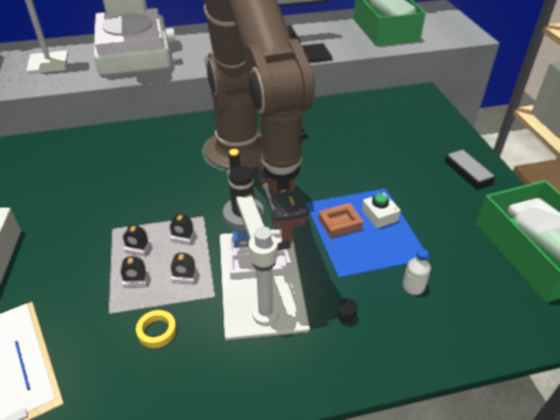

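Scene: four housings on the grey mat, at about (166,200), (204,199), (154,225) and (193,232). The case is at (338,221), the button at (378,212), the column at (243,235) to (243,290), and the grip's yellow top at (245,147).

Run:
```python
from h import *
s=load('scene0'); d=load('side0')
print('grip',at(s,245,146,320),at(d,234,153,320))
print('coltop',at(s,243,238,300),at(d,264,237,300))
print('btn',at(s,378,212,55),at(d,381,200,55))
print('case',at(s,338,221,35),at(d,341,219,35))
for p in [(166,200),(204,199),(154,225),(193,232)]: print('h',at(s,*p,50))
for p in [(134,237),(181,227),(133,269),(182,266)]: print('hs',at(d,*p,50))
for p in [(315,303)]: print('loupe',at(s,*p,22))
print('bottle',at(s,387,289,65),'tape',at(s,155,278,12))
print('base', [at(s,*p,15).tolist() for p in [(208,297),(278,307),(294,222),(245,217)]])
a=s['image'][130:330,120:420]; b=d['image'][150:350,90:390]
cv2.imwrite('pics/c0.png',np.vstack([cv2.resize(a,None,fx=2,fy=1.5,interpolation=3)[:300],cv2.resize(b,None,fx=2,fy=1.5,interpolation=3)]))
w=load('wrist0')
```

```text
grip [450.9 -72.6] [449.2 -72.6]
coltop [761.5 -48.8] [716.5 -58.7]
btn [414.5 344.9] [415.6 346.3]
case [442.9 216.8] [444.4 217.1]
h [ 393.7 -349.4]
h [ 381.6 -224.9]
h [ 507.6 -359.8]
h [ 529.6 -233.8]
hs [ 394.3 -353.5]
hs [ 385.6 -226.5]
hs [ 509.3 -359.9]
hs [ 528.5 -238. ]
loupe [741.  133.7]
bottle [715.  321.6] tape [ 677.3 -320.2]
base [[733.5, -158.5], [754.3, 34.4], [436.5, 76.5], [423.0, -85.5]]
```

View pics/wrist0.png

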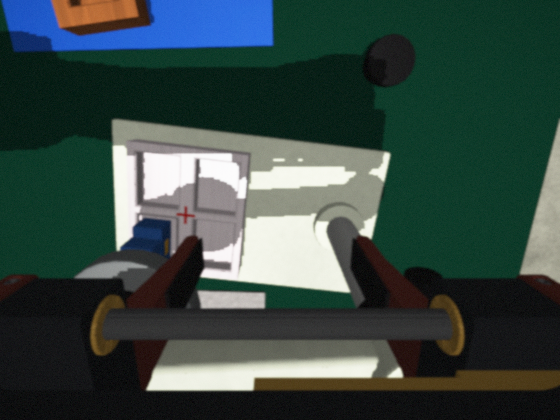

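View pics/c0.png

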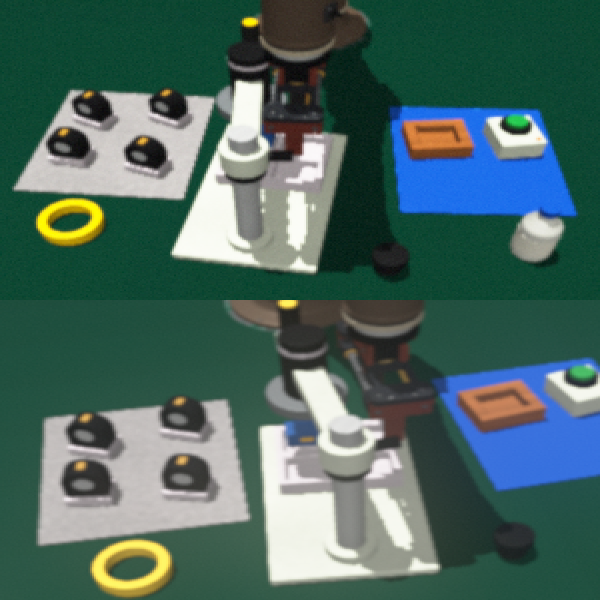

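Run:
```python
from h import *
w=load('wrist0'); s=load('scene0'); d=load('side0')
print('cross',at(w,185,215,43))
print('nest corners',[at(w,*p,43).tolist() for p in [(132,141),(250,154),(240,278)]])
print('base',[at(w,*p,15).tolist() for p in [(113,119),(390,153)]])
print('col foot',at(w,340,224,20))
print('coltop',at(s,241.5,221,300),at(d,263,237,300))
print('case corners top', at(w,150,22,35), at(w,58,30,35),'mat',at(w,272,46,3),at(w,10,51,3))
a=s['image'][190:240,320:400]; b=d['image'][190:245,310:405]
c=s['image'][200:300,200:300]
cv2.imwrite('pics/c1.png',np.vstack([cv2.resize(a,(640,300),interpolation=2),cv2.resize(b,(640,300),interpolation=2)]))
cv2.imwrite('pics/c2.png',cv2.resize(w['image'][110:300,90:400],(800,490),interpolation=2))
```

```text
cross [513.4 -37.8]
nest corners [[461.5, 49.8], [593.7, 35.4], [576.8, -123.2]]
base [[429.0, 73.3], [763.1, 33.3]]
col foot [706.2 -57.6]
coltop [711.  -57.1] [716.  -60.7]
case corners top [492.9 170. ] [396.1 162.6] mat [618.5 154.1] [315.1 148.8]
```

View pics/c2.png

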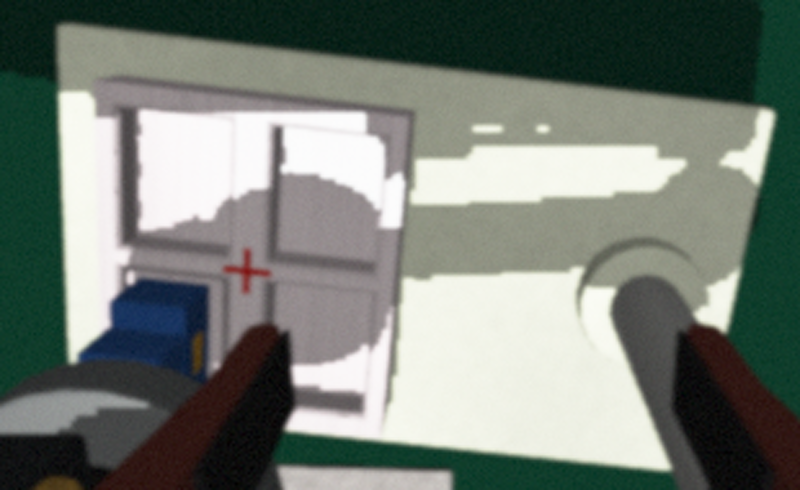

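Wrist view: the red cross is at (185,215), which puts it at (513,-38). The stand's yaw is about -0.11 and the pivot is about (702,-58). The camera arm is near -0.16 rad and the master sits in the near-right pocket. I'll swing the arm to the left, over the loupe side.

Call:
step_arm(deltas="1 0 0 -0.35 0 0 0;1 0 0 -0.35 0 0 0;1 0 0 -0.35 0 0 0;1 0 0 -0.35 0 0 0;1 -0.146 -0.35 0 0 0 0;1 -0.146 -0.35 0 0 0 0;1 -0.146 -0.35 0 0 0 0;1 -0.146 -0.35 0 0 0 0;1 -0.146 -0.35 0 0 0 0;1 0 0 0 0 0 0")

```text
clock: 0.98
eef_pos: [444.7, -76.4, 363.3]
tcp_rot: [2.227, 2.216, -0.002]
force: [0.8, -0.5, 0.9]
grip_width: 87.9
grip_force: 0.0
```

Call:
step_arm(deltas="1 0 0 0 0 0 -0.058;1 0 0 0 0 0 -0.058;1 0 0 0 0 0 -0.058;1 0 0 0 0 0 -0.058;1 0 0 0 0 0 -0.058;1 0 0 0 0 0 -0.058;1 0 0 0 0 0 -0.058;1 0 0 0 0 0 -0.058;1 0 0 0 0 0 -0.058;1 0 0 0 0 0 -0.058;1 0 0 0 0 0 -0.058;1 0 0 0 0 0 -0.058")

```text
clock: 1.98
eef_pos: [450.0, -72.9, 362.5]
tcp_rot: [-0.168, -3.137, -0.0]
force: [-0.5, -0.5, 0.4]
grip_width: 87.9
grip_force: 0.0
```

Call:
step_arm(deltas="1 0 0 0 0 0 -0.058;1 0 0 0 0 0 0;1 0 0 0 0 0 0")

```text
clock: 2.23
eef_pos: [450.0, -73.0, 362.5]
tcp_rot: [0.007, -3.141, -0.0]
force: [0.4, 1.0, 0.1]
grip_width: 88.0
grip_force: 0.0
```

Run:
```python
from h import *
w=shot('wrist','w1'); o=bot.get_obs(); print(o['eef_pos'],R.from_rotvec(o['tcp_rot']).as_matrix().round(3),o['joints'].round(2))
```

```text
[450.03016319 -72.96473834 362.5478644 ] [[-1.    -0.004 -0.   ]
 [-0.004  1.     0.   ]
 [ 0.     0.    -1.   ]] [ 0.05  0.02  0.01  1.76 -0.    1.36  1.63]
```

View pics/w1.png

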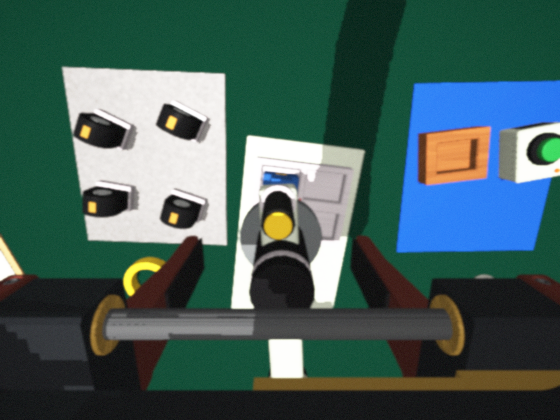

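The wrist view shows the grip top at (278,224), the housings, and the case at (455,155). I'll check the positions.

Run:
```python
from h import *
w=load('w1'); print('grip',at(w,278,224,320))
print('case',[at(w,*p,35).tolist() for p in [(419,134),(487,127),(490,178),(420,186)]], at(w,456,156,35))
print('btn',at(w,543,149,55))
for p in [(86,131),(170,121),(92,201),(170,211)]: print(at(w,*p,70))
im=w['image']
cv2.imwrite('pics/w1a.png',np.hstack([cv2.resize(im[80:240,50:250],(440,352),interpolation=2),cv2.resize(im[110:200,400:490],(352,352),interpolation=2)]))
```

```text
grip [447.6 -73.3]
case [[398.5, 153.2], [387.1, 259.9], [469.4, 281.8], [483.6, 166.8]] [433.2 218.6]
btn [419.2 340.3]
[ 394.7 -357.1]
[ 379.8 -231.3]
[ 502.5 -366.6]
[ 518.6 -244.7]
```

View pics/w1a.png

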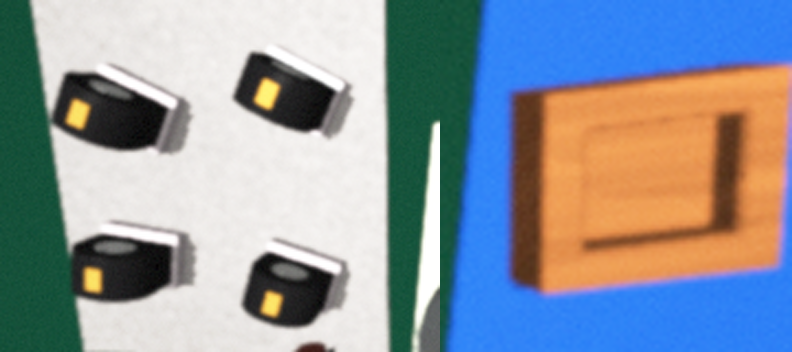

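Call:
step_arm(deltas="1 0 0 0.3 0 0 0;1 0 0 0.3 0 0 0;1 0 0 0.25 0 0 0;1 0 0 0 0 0 0;0.2 0 0 0 0 0 0;0.2 0 0 0 0 0 0;0.2 0 0 0 0 0 0;0.2 0 0 0 0 0 0;0.2 0 0 0 0 0 0;0.2 0 0 0 0 0 0")

```text
clock: 3.12
eef_pos: [450.3, -73.0, 278.4]
tcp_rot: [-0.013, 3.14, -0.0]
force: [0.0, -0.3, -0.3]
grip_width: 51.2
grip_force: 0.0
```

Call:
step_arm(deltas="0.1 0 0 0 0 0 0;0.1 0 0 0 0 0 0;0.1 0 0 0 0 0 0;0.1 0 0 0 0 0 0;0.1 0 0 0 0 0 0;0.1 0 0 0 0 0 0")

```text
clock: 3.62
eef_pos: [450.0, -72.9, 277.7]
tcp_rot: [0.013, -3.142, -0.0]
force: [-0.1, 0.1, -0.4]
grip_width: 25.4
grip_force: 30.0
```

Call:
step_arm(deltas="0.1 0.0017 0.05 0 0 0 0.0095;0.1 0.0034 0.102 0 0 0 0.0191;0.1 0.0034 0.102 0 0 0 0.0191;0.1 0.0034 0.102 0 0 0 0.0191;0.1 0.0034 0.102 0 0 0 0.0191;0.1 0.0034 0.102 0 0 0 0.0191;0.1 0.0034 0.102 0 0 0 0.0191;0.1 0.0034 0.102 0 0 0 0.0191;0.1 0.0034 0.102 0 0 0 0.0191;0.1 0.0034 0.102 0 0 0 0.0191;0.1 0.0034 0.102 0 0 0 0.0191;0.1 0.0034 0.102 0 0 0 0.0191")

```text
clock: 4.62
eef_pos: [469.9, 41.4, 277.7]
tcp_rot: [0.707, 3.06, -0.001]
force: [2.6, -2.7, -0.9]
grip_width: 25.8
grip_force: 30.0
```

Call:
step_arm(deltas="0.1 0.0034 0.102 0 0 0 0.0191;0.1 0.0034 0.102 0 0 0 0.0191;0.1 0.0034 0.102 0 0 0 0.0191;0.1 0.0034 0.102 0 0 0 0.0191;0.1 0.0034 0.102 0 0 0 0.0191;0.1 0.0034 0.102 0 0 0 0.0191;0.1 0.0034 0.102 0 0 0 0.0191;0.1 0.0034 0.102 0 0 0 0.0191;0.1 0.0034 0.102 0 0 0 0.0191;0.1 0.0034 0.102 0 0 0 0.0191;0.1 0.0034 0.102 0 0 0 0.0191;0.1 0.0034 0.102 0 0 0 0.0191")

```text
clock: 5.62
eef_pos: [542.6, 137.9, 277.7]
tcp_rot: [1.415, 2.803, -0.002]
force: [0.9, -3.7, 1.5]
grip_width: 25.4
grip_force: 30.0
```

Call:
step_arm(deltas="0.1 0.0034 0.102 0 0 0 0.0191;0.1 0.0034 0.102 0 0 0 0.0191;0.1 0.0034 0.102 0 0 0 0.0191;0.1 0.0034 0.102 0 0 0 0.0191;0.1 0.0034 0.102 0 0 0 0.0191;0.1 0.0034 0.102 0 0 0 0.0191;0.1 0.0034 0.102 0 0 0 0.0191;0.1 0.0034 0.102 0 0 0 0.0191;0.1 0.0034 0.102 0 0 0 0.0191;0.1 0.0034 0.102 0 0 0 0.0191;0.1 0.0034 0.102 0 0 0 0.0191;0.1 0.0034 0.102 0 0 0 0.0191")

```text
clock: 6.62
eef_pos: [651.8, 189.9, 277.7]
tcp_rot: [2.041, 2.385, -0.003]
force: [-1.6, -5.8, 2.1]
grip_width: 25.4
grip_force: 30.0
```

Call:
step_arm(deltas="0.1 0.0017 0.05 0 0 0 0.0095;0.1 0 0 0 0 0 0;0.1 0 0 0 0 0 0")

```text
clock: 6.87
eef_pos: [657.0, 190.9, 277.8]
tcp_rot: [2.063, 2.366, -0.001]
force: [1.4, -4.7, 2.8]
grip_width: 25.5
grip_force: 30.0
```

Call:
step_arm(deltas="0.7 0 0 0 0 0 0;0.7 0 0 0 0 0 0;0.7 0 0 0 0 0 0;0.7 0 0 0 0 0 0;0.7 0 0 0 0 0 0;0.7 0 0 0 0 0 0;0.7 0 0 -0.3 0 0 0;0.7 0 0 -0.3 0 0 0;0.7 0 0 -0.3 0 0 0;0.7 0 0 0 0 0 0.039;0.7 0 0 0 0 0 0.039;0.7 0 0 0 0 0 0.039")

```text
clock: 7.87
eef_pos: [655.9, 193.2, 368.5]
tcp_rot: [2.339, 2.096, 0.002]
force: [-0.5, 0.4, -1.0]
grip_width: 61.6
grip_force: 0.0
```

Call:
step_arm(deltas="0.7 -0.141 -0.348 0 0 0 0;0.7 -0.141 -0.348 0 0 0 0;0.7 -0.141 -0.348 0 0 0 0;0.7 -0.141 -0.348 0 0 0 0;0.7 -0.141 -0.348 0 0 0 0;0.7 -0.141 -0.348 0 0 0 0;0.7 0 0 0.35 0 0 0;0.7 0 0 0.35 0 0 0;0.7 0 0 0.35 0 0 0;0.7 0 0 0 0 0 0;0.7 0 0 0 0 0 0")

```text
clock: 8.78
eef_pos: [438.5, 130.7, 262.4]
tcp_rot: [-2.335, -2.1, 0.004]
force: [0.4, 1.1, 0.6]
grip_width: 61.3
grip_force: 0.0
```

Run:
```python
from h import *
w=shot('wrist','wB'); o=bot.get_obs(); print(o['eef_pos'],R.from_rotvec(o['tcp_rot']).as_matrix().round(3),o['joints'].round(2))
P=np.array([(450,-72.9),(469.9,41.4),(542.6,137.9),(651.8,189.9),(657,190.9)])
from scipy.optimize import least_squares
f=lambda c:np.hypot(*(P-c).T)-255
r=least_squares(f,[702,-58]);print(r.x,r.fun)
```

```text
[439.71033377 131.13571241 263.88379702] [[ 0.106  0.994  0.   ]
 [ 0.994 -0.106  0.   ]
 [ 0.     0.    -1.   ]] [-0.42  0.09  0.03  1.92 -0.    1.13 -0.5 ]
[704.34813962 -59.50501169] [-0.29938783  0.24057584  0.20814899 -0.11930863 -0.15786023]
```

Call:
step_arm(deltas="0.7 -0.35 0.05 -0.06 0 0 0;0.7 -0.35 0.05 -0.06 0 0 0;0.7 -0.35 0.05 -0.06 0 0 0;0.7 -0.35 0.05 -0.06 0 0 0;0.7 -0.35 0.05 -0.06 0 0 0;0.7 0 0 0 0 0 0;0.7 0 0 0 0 0 0")

```text
clock: 9.42
eef_pos: [447.0, -47.5, 295.4]
tcp_rot: [2.338, 2.094, 0.006]
force: [0.1, 0.8, -0.6]
grip_width: 61.7
grip_force: 0.0
```

Run:
```python
from h import *
w=shot('wrist','wA'); o=bot.get_obs(); print(o['eef_pos'])
b=load('wB')['image'];a=w['image']
cv2.imwrite('pics/AB.png',np.vstack([cv2.resize(a[60:290,60:440],(760,460))[:300*1+0] if 0 else cv2.resize(a[0:300],(560,300)),cv2.resize(b[0:300],(560,300))]))
```

```text
[446.76323616 -45.80631999 294.73518223]
```

View pics/AB.png

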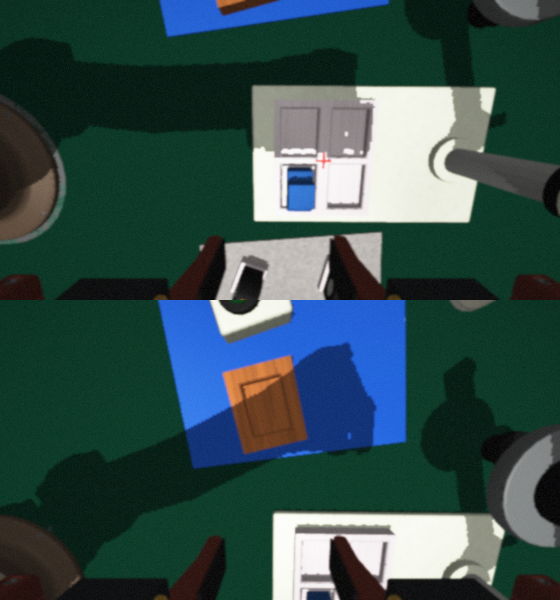

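Run:
```python
from h import *
a=load('wA');b=load('wB')
cv2.imwrite('pics/AB2.png',np.hstack([cv2.resize(a['image'][90:220,260:390],(400,400),interpolation=2),cv2.resize(b['image'][40:170,200:330],(400,400),interpolation=2)]))
print(at(a,323,160,43))
```

```text
[513.9 -36.3]
```

View pics/AB2.png

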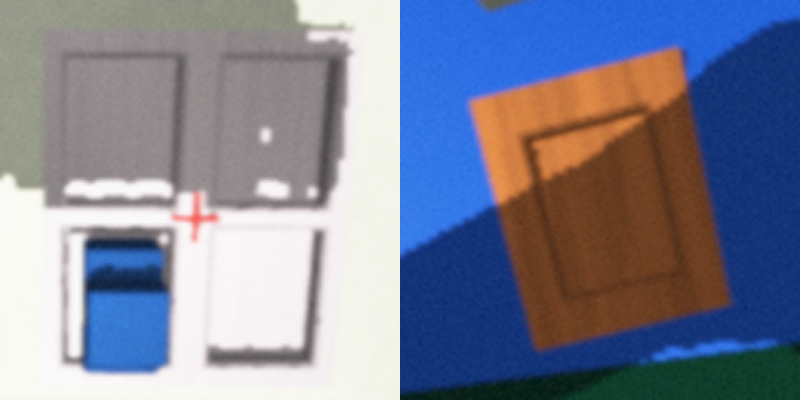

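Run:
```python
from h import *
a=load('wA');b=load('wB'); k=130/400
A=lambda u,v,z:at(a,260+u*k,90+v*k,z)
B=lambda u,v,z:at(b,200+(u-400)*k,40+v*k,z)
cr=A(196,217,43); piv=np.array([704.3,-59.5]); d=piv-cr; print('cross',cr,np.linalg.norm(d),'yaw',np.arctan2(d[1],d[0]))
print('master',A(126.5,330,101), 'ledge',A(124,243,73))
print('pockets top',[A(*p,43).tolist() for p in [(63,53),(182,53),(182,205),(63,205)]])
print([A(*p,43).tolist() for p in [(63,230),(175,230),(168,363),(63,363)]])
c=np.array([B(*p,35) for p in [(472,100),(682,47),(732,302),(538,350)]]);print('case',c.tolist(),c.mean(0))
p=np.array([B(*p,35) for p in [(525,137),(648,108),(682,273),(565,298)]]);print('pocket',p.tolist(),p.mean(0))
for q in (c,p): print([np.hypot(*(q[i]-q[i-1])).round(1) for i in range(4)],[np.arctan2(*(q[i]-q[i-1])[::-1]).round(3) for i in range(4)])
for n in range(4):
  pass
```

```text
cross [514.8 -37.1] 190.81931243980523 yaw -0.11765982677541371
master [475.6 -70.2] ledge [479.5 -40. ]
pockets top [[462.6, 39.5], [513.4, 34.0], [508.9, -31.0], [455.7, -25.1]]
[[454.5, -36.4], [505.0, -42.0], [497.1, -104.6], [447.8, -99.1]]
case [[387.2, 263.6], [470.7, 273.7], [482.6, 175.7], [399.8, 164.6]] [435.075 219.4  ]
pocket [[406.0, 248.1], [455.5, 253.5], [463.0, 189.6], [413.8, 184.6]] [434.575 218.95 ]
[np.float64(99.8), np.float64(84.1), np.float64(98.7), np.float64(83.5)] [np.float64(1.697), np.float64(0.12), np.float64(-1.45), np.float64(-3.008)]
[np.float64(64.0), np.float64(49.8), np.float64(64.3), np.float64(49.5)] [np.float64(1.693), np.float64(0.109), np.float64(-1.454), np.float64(-3.04)]
```

Case centre is (434.8,219.2) with yaw 0.12, and its sides come out at the right lengths. Stand yaw is -0.108 and the cross is at (514.2,-37.2). Next I'll grip the master.

Call:
step_arm(deltas="0.7 -0.212 0.316 0 0 0 0;0.7 0 0 0.37 0 0 0;0.7 0 0 0.37 0 0 0;0.7 0 0 0.37 0 0 0;0.7 0 0 0.37 0 0 0;0.7 0 0 0.37 0 0 0;0.7 0 0 0.2 0 0 0;0.7 0 0 0 0 0 0;0.7 0 0 0 0 0 0;0.7 0 0 0 0 0 0")

```text
clock: 10.3
eef_pos: [476.3, -69.4, 89.2]
tcp_rot: [2.334, 2.102, 0.003]
force: [-0.1, -0.6, 0.3]
grip_width: 61.4
grip_force: 0.0
```

Call:
step_arm(deltas="0.7 -0.008 0 0.2 0 0 0;0.7 0 0 0.19 0 0 0;0.3 0 0 0 0 0 0;0.3 0 0 0 0 0 0;0.3 0 0 0 0 0 0;0.3 0 0 0 0 0 0;0.3 0 0 0 0 0 0;0.3 0 0 0 0 0 0;0.3 0 0 0 0 0 0")

```text
clock: 11.05
eef_pos: [475.7, -70.9, 50.1]
tcp_rot: [2.335, 2.1, 0.003]
force: [-0.7, 0.1, 8.7]
grip_width: 33.7
grip_force: 29.9
```

Call:
step_arm(deltas="0.2 0 0 -0.2 0 0 0;0.2 0 0 -0.4 0 0 0;0.2 0 0 -0.4 0 0 0;0.2 0.284 -0.0714 0 0 0 0;0.2 0.284 -0.0714 0 0 0 0;0.2 0.284 -0.0714 0 0 0 0;0.2 0.284 -0.0714 0 0 0 0;0.2 0.284 -0.0714 0 0 0 0")

```text
clock: 11.72
eef_pos: [453.4, 75.1, 149.1]
tcp_rot: [2.336, 2.1, 0.0]
force: [0.5, -0.6, -4.4]
grip_width: 34.2
grip_force: 29.9
```

Call:
step_arm(deltas="0.2 0.284 -0.0714 0 0 0 0;0.2 0.284 -0.0714 0 0 0 0;0.2 0.284 -0.0714 0 0 0 0;0.2 0.284 -0.0714 0 0 0 0;0.2 0.284 -0.0714 0 0 0 0;0.2 0 0 0 0 0 -0.0361;0.2 0 0 0 0 0 -0.0361;0.2 0 0 0 0 0 -0.0361;0.2 0 0 0 0 0 0;0.2 0 0 0 0 0 0")

```text
clock: 12.55
eef_pos: [433.5, 218.7, 148.7]
tcp_rot: [-2.086, -2.349, 0.0]
force: [-0.4, -0.5, -4.0]
grip_width: 33.9
grip_force: 29.9
```

Run:
```python
from h import *
w=shot('wrist','w3'); o=bot.get_obs(); print(o['eef_pos'],R.from_rotvec(o['tcp_rot']).as_matrix().round(3)[0],o['grip_width'])
cv2.imwrite('pics/w3c.png',w['image'][100:300,150:420])
```

```text
[433.576589   218.6919226  148.74525838] [-0.118  0.993 -0.   ] 34.03254525652229
```

Call:
step_arm(deltas="0.2 0.001 0.012 0.3 0 0 0;0.2 0 0 0.3 0 0 0;0.2 0 0 0.2 0 0 0;0.2 0 0 0.08 0 0 0;0.2 0 0 0.05 0 0 0;0.2 0 0 0.05 0 0 0;0.2 0 0 0.04 0 0 0;0.2 0 0 0.03 0 0 0;0.2 0 0 0 0 0 0;0.2 0 0 0 0 0 0")

```text
clock: 13.43
eef_pos: [435.3, 219.4, 44.1]
tcp_rot: [2.083, 2.351, 0.001]
force: [-0.3, -0.7, -3.9]
grip_width: 33.8
grip_force: 29.9
```

Call:
step_arm(deltas="0.2 0 0 0.02 0 0 0;0.2 0 0 0.005 0 0 0;0.65 0 0 0 0 0 0;0.65 0 0 0 0 0 0;0.65 0 0 0 0 0 0;0.65 0 0 0 0 0 0;0.65 0 0 0 0 0 0;0.65 0 0 -0.2 0 0 0;0.65 0 0 -0.4 0 0 0;0.65 0 0 -0.4 0 0 0;0.65 0 0 -0.4 0 0 0;0.65 0 0 -0.4 0 0 0")

```text
clock: 14.43
eef_pos: [434.5, 219.0, 223.1]
tcp_rot: [-2.083, -2.352, 0.0]
force: [1.2, 0.6, -0.1]
grip_width: 57.2
grip_force: 0.0
```

Run:
```python
from h import *
w=shot('wrist','w4'); o=bot.get_obs(); print(o['eef_pos'],o['force'])
```

```text
[437.8165945  220.85271367 230.72216394] [3.35068308 1.00423841 5.84818521]
```

Call:
step_arm(deltas="0.7 -0.372 -0.0355 -0.0467 0 0 0;0.7 -0.372 -0.0355 -0.0467 0 0 0;0.7 -0.372 -0.0355 -0.0467 0 0 0;0.7 -0.372 -0.0355 -0.0467 0 0 0;0.7 -0.372 -0.0355 -0.0467 0 0 0;0.7 -0.372 -0.0355 -0.0467 0 0 0;0.7 -0.372 -0.0355 -0.0467 0 0 0;0.7 -0.372 -0.0355 -0.0467 0 0 0;0.7 -0.372 -0.0355 -0.0467 0 0 0;0.7 -0.372 -0.0355 -0.0467 0 0 0;0.7 -0.372 -0.0355 -0.0467 0 0 0;0.7 -0.372 -0.0355 -0.0467 0 0 0")

```text
clock: 15.48
eef_pos: [446.2, -230.9, 277.4]
tcp_rot: [2.082, 2.352, 0.0]
force: [0.8, 0.4, 0.7]
grip_width: 61.4
grip_force: 0.0
```

Call:
step_arm(deltas="0.7 -0.372 -0.0355 -0.0467 0 0 0;0.7 -0.372 -0.0355 -0.0467 0 0 0;0.7 -0.372 -0.0355 -0.0467 0 0 0;0.7 0 0 0 0 0 0.05;0.7 0 0 0 0 0 0.05;0.7 0 0 0 0 0 0.05;0.7 0 0 0 0 0 0.05;0.7 0 0 0 0 0 0;0.7 0 0 0 0 0 0;0.7 0 0 0 0 0 0")

```text
clock: 16.32
eef_pos: [449.5, -340.9, 291.0]
tcp_rot: [-2.523, -1.872, 0.0]
force: [0.7, -0.4, -0.4]
grip_width: 61.5
grip_force: 0.0
```

Run:
```python
from h import *
w=shot('wrist','w5'); o=bot.get_obs(); print(o['eef_pos'],R.from_rotvec(o['tcp_rot']).as_matrix().round(3)[:2])
m=load('w4')['image']
a=cv2.resize(w['image'][20:260,130:430],(750,600),interpolation=2)
b=m[40:240,170:370]
a[:200,:200]=b
cv2.imwrite('pics/w5c.png',a)
```

```text
[ 449.45709605 -340.96747789  291.11216083] [[ 0.291  0.957  0.   ]
 [ 0.957 -0.291  0.   ]]
```

View pics/w5c.png

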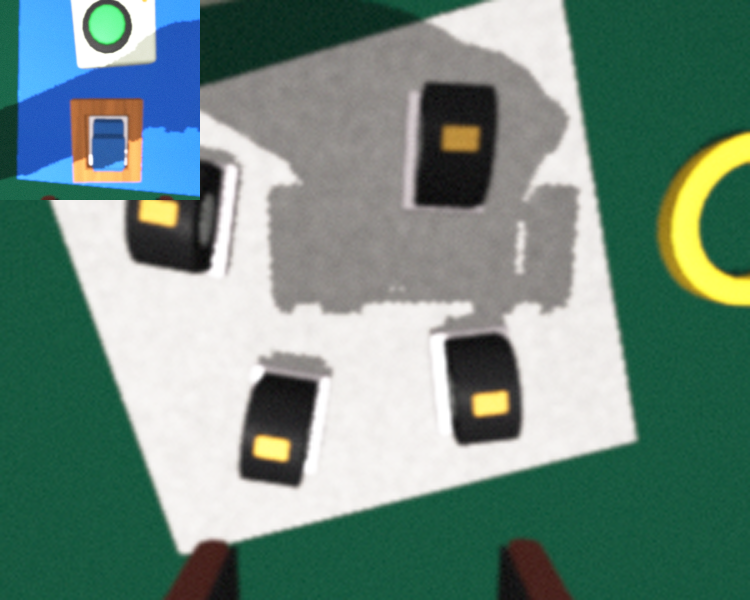

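Inset: the master stands in its case. Housings are at crop (185,215), (456,146), (285,427) and (478,388). I'll fit the body model to the black silhouettes.

```bash
cat > fit.py <<'E'
from h import *
from scipy.optimize import minimize
def body(zb):
    t=np.linspace(0,np.pi,15); yz=[(-28,18),(28,18)]+[(28*np.cos(a),50+28*np.sin(a)) for a in t]
    return np.array([(x,y,z+zb) for x in(-17,17) for y,z in yz])
def hullmask(c,p,zb,shape):
    B=body(zb); cs,sn=np.cos(p[2]),np.sin(p[2])
    W=np.c_[p[0]+cs*B[:,0]-sn*B[:,1],p[1]+sn*B[:,0]+cs*B[:,1],B[:,2],np.ones(len(B))]
    q=(np.linalg.inv(c['T'])@W.T).T
    uv=np.c_[c['cx']+c['fx']*q[:,0]/-q[:,2],c['cy']+c['fy']*q[:,1]/q[:,2]]
    m=np.zeros((shape[0]*4,shape[1]*4),np.uint8)
    cv2.fillConvexPoly(m,cv2.convexHull(np.float32(uv*4+1.5)).round().astype(int),1); return m
def fit(c,g,zb=3):
    im=cv2.resize(c['image'],None,fx=4,fy=4,interpolation=cv2.INTER_LINEAR)
    hs=im.max(2); r=hullmask(c,g,zb,c['image'].shape); r=cv2.dilate(r,np.ones((61,61)))
    m=((hs<75)&(r>0)).astype(np.uint8); m=cv2.morphologyEx(m,cv2.MORPH_OPEN,np.ones((9,9)))
    ct=max(cv2.findContours(m,0,2)[0],key=cv2.contourArea)
    H=np.zeros_like(m); cv2.fillConvexPoly(H,cv2.convexHull(ct),1)
    f=lambda p:float((hullmask(c,p,zb,c['image'].shape)!=H).sum())/H.sum()
    best=min((minimize(f,[g[0],g[1],y],method='Nelder-Mead',options=dict(initial_simplex=[[g[0],g[1],y],[g[0]+8,g[1],y],[g[0],g[1]+8,y],[g[0],g[1],y+.1]],xatol=.002,fatol=1e-5)) for y in (g[2]-.15,g[2],g[2]+.15)),key=lambda r:r.fun)
    return best.x.round(3),round(best.fun,3)
E
python3 - <<'E'
from fit import *
c=load('w5')
for u,v,y in [(160,213,-.45),(461,138,-.3),(272,448,-.5),(490,404,-.2)]:
    q=at(c,130+u/2.5,20+v/2.5,81); print(q,fit(c,[*q,y]))
b=load('w4'); print('btn',at(b,277,66,54))
E
```

```text
[ 381.5 -227.2] (array([ 382.099, -226.666,   -0.447]), np.float64(0.144))
[ 526.4 -236.7] (array([ 5.26006e+02, -2.36321e+02, -3.90000e-01]), np.float64(0.086))
[ 394.8 -352. ] (array([ 394.973, -350.816,   -0.571]), np.float64(0.16))
[ 508.6 -362.1] (array([ 5.08054e+02, -3.60627e+02, -5.30000e-02]), np.float64(0.18))
btn [419.1 343.7]
```

Call:
step_arm(deltas="0.7 0.3055 0.108 0 0 0 0;0.7 0.3055 0.108 0 0 0 0;0.7 0.3055 0.108 0 0 0 0;0.7 0.3055 0.108 0 0 0 0;0.7 0 0 0 0 0 0.0277;0.7 0 0 0.35 0 0 0;0.7 0 0 0.35 0 0 0;0.7 0 0 0.35 0 0 0;0.7 0 0 0.35 0 0 0;0.7 0 0 0.3 0 0 0;0.7 0 0 0 0 0 0;0.7 0 0 0 0 0 0")

```text
clock: 17.37
eef_pos: [525.8, -236.8, 120.5]
tcp_rot: [-2.577, -1.793, 0.003]
force: [-0.1, 0.3, 0.9]
grip_width: 61.2
grip_force: 0.0
```

```bash
cat >> h.py <<'E'
def patches(c,z=81):
    hsv=cv2.cvtColor(c['image'],cv2.COLOR_BGR2HSV)
    m=cv2.inRange(hsv,(12,120,110),(28,255,255)); out=[]
    for k in cv2.findContours(m,0,2)[0]:
        if 40<cv2.contourArea(k)<900:
            M=cv2.moments(k); u,v=M['m10']/M['m00'],M['m01']/M['m00']
            bx=cv2.boxPoints(cv2.minAreaRect(k)); w=np.array([at(c,*p,z) for p in bx]); e=[w[1]-w[0],w[2]-w[1]]
            L=sorted(np.hypot(*x) for x in e); a=max(e,key=lambda x:np.hypot(*x))
            out.append((round(u),round(v),at(c,u,v,z).tolist(),[round(x) for x in L],round((np.arctan2(a[1],a[0])+np.pi/2)%np.pi-np.pi/2,3)))
    return out
E
python3 - <<'E'
from h import *
for p in patches(load('w5')): print(p)
print(bot.get_obs()['eef_pos'])
E
```

```text
(403, 330, [563.3, -612.9], [23, 101], np.float64(1.387))
(152, 326, [209.3, -499.7], [27, 104], np.float64(1.027))
(238, 199, [394.2, -351.4], [13, 19], np.float64(-0.294))
(326, 181, [508.8, -361.4], [13, 18], np.float64(-0.297))
(193, 104, [380.6, -225.6], [13, 19], np.float64(-0.485))
(445, 107, [665.8, -315.3], [53, 56], np.float64(1.444))
(404, 107, [619.7, -300.8], [79, 82], np.float64(0.224))
(314, 75, [525.8, -236.0], [10, 17], np.float64(-0.377))
[ 525.79004064 -236.7799636   120.53450679]
```

Call:
step_arm(deltas="0.7 0 0 0.35 0 0 0;0.7 0 0 0.35 0 0 0;0.7 0 0 0.2 0 0 0;0.2 0 0 0 0 0 0;0.2 0 0 0 0 0 0;0.2 0 0 0 0 0 0;0.2 0 0 0 0 0 0;0.2 0 0 0 0 0 0;0.2 0 0 0 0 0 0;0.2 0 0 0 0 0 0")

```text
clock: 18.2
eef_pos: [526.9, -237.0, 33.3]
tcp_rot: [2.579, 1.793, 0.002]
force: [-3.6, 2.9, 9.1]
grip_width: 34.0
grip_force: 30.0
```

Call:
step_arm(deltas="0.2 0 0 -0.2 0 0 0;0.2 0 0 -0.4 0 0 0;0.2 0 0 -0.4 0 0 0;0.2 0 0 0 0 0 -0.0395;0.2 0 0 0 0 0 -0.0395;0.2 0 0 0 0 0 -0.0395;0.2 0.32 0 0 0 0 0;0.2 0.32 0 0 0 0 0;0.2 0.32 0 0 0 0 0;0.2 0.32 0 0 0 0 0;0.2 0.32 0 0 0 0 0;0.2 0 0 0 0 0 0")

```text
clock: 19.2
eef_pos: [544.8, -69.7, 131.6]
tcp_rot: [-2.327, -2.107, -0.005]
force: [-0.7, 1.4, -4.1]
grip_width: 33.8
grip_force: 30.0
```

Call:
step_arm(deltas="0.2 0 0 0 0 0 0;0.2 0 0 0 0 0 0")

```text
clock: 19.37
eef_pos: [543.9, -78.2, 131.8]
tcp_rot: [2.336, 2.099, 0.001]
force: [0.1, -0.7, -3.0]
grip_width: 33.5
grip_force: 30.0
```

Call:
step_arm(deltas="0.2 0.004 0 0.3 0 0 0;0.2 0 0 0.25 0 0 0;0.2 0 0 0.06 0 0 0;0.2 0 0 0.04 0 0 0;0.2 0 0 0.04 0 0 0;0.2 0 0 0.04 0 0 0;0.2 0 0 0.03 0 0 0;0.2 0 0 0 0 0 0;0.2 0 0 0 0 0 0")

```text
clock: 20.12
eef_pos: [544.1, -77.5, 55.7]
tcp_rot: [2.337, 2.098, 0.001]
force: [0.3, 0.8, -4.1]
grip_width: 33.7
grip_force: 30.0
```

Call:
step_arm(deltas="0.2 0 0 0.02 0 0 0;0.2 0 0 0.02 0 0 0;0.2 0 0 0 0 0 0")

```text
clock: 20.37
eef_pos: [544.4, -77.5, 53.2]
tcp_rot: [2.337, 2.099, 0.002]
force: [-4.6, 0.2, 15.8]
grip_width: 33.7
grip_force: 30.0
```

Call:
step_arm(deltas="0.62 0 0 0 0 0 0;0.62 0 0 0 0 0 0;0.62 0 0 0 0 0 0;0.62 0 0 0 0 0 0;0.62 0 0 -0.15 0 0 0;0.62 0 0 -0.4 0 0 0;0.62 0 0 -0.4 0 0 0;0.7 0 0 -0.4 0 0 0;0.7 0 0 -0.2 0 0 0;0.7 -0.3575 -0.005 0 0 0 0;0.7 -0.3575 -0.005 0 0 0 0;0.7 -0.3575 -0.005 0 0 0 0")

```text
clock: 21.37
eef_pos: [531.0, -184.5, 206.9]
tcp_rot: [2.334, 2.101, 0.002]
force: [0.9, -1.3, -0.1]
grip_width: 61.1
grip_force: 0.0
```

Call:
step_arm(deltas="0.7 -0.3575 -0.005 0 0 0 0;0.7 -0.3575 -0.005 0 0 0 0;0.7 -0.3575 -0.005 0 0 0 0;0.7 -0.3575 -0.005 0 0 0 0;0.7 -0.3575 -0.005 0 0 0 0;0.7 0 0 0 0 0 0.0344;0.7 0 0 0 0 0 0;0.7 0 0 0 0 0 0")

```text
clock: 22.03
eef_pos: [509.1, -360.9, 205.7]
tcp_rot: [-2.41, -2.014, -0.0]
force: [0.2, -0.4, -0.5]
grip_width: 61.3
grip_force: 0.0
```

```bash
cat > look.py <<'E'
import sys
from h import *
o=bot.get_obs(); c=shot('wrist',sys.argv[1]); M=R.from_rotvec(o['tcp_rot']).as_matrix()
print(o['clock'],o['eef_pos'].round(1),'yaw',np.arctan2(M[1,1],M[0,1]).round(3),'w',round(o['grip_width'],1))
for p in patches(c):
    if p[3][1]<30:
        d=np.array(p[2])-o['eef_pos'][:2]; print(p[:4],float(p[4]),'tool xy',(M[:2,:2].T@d).round(1))
E
python3 look.py k1
```

```text
22.0333 [ 509.1 -360.9  205.7] yaw -0.178 w 61.3
(163, 207, [394.0, -351.3], [13, 19]) -0.44 tool xy [ -10.9 -115. ]
(276, 197, [508.2, -361.4], [12, 18]) -0.175 tool xy [-0.6 -0.8]
(108, 77, [380.2, -225.6], [12, 19]) -0.468 tool xy [ 110.3 -150.9]
```

Call:
step_arm(deltas="0.7 -0.006 -0.008 0.35 0 0 0;0.7 0 0 0.35 0 0 0;0.7 0 0 0.35 0 0 0;0.7 0 0 0.35 0 0 0;0.7 0 0 0.32 0 0 0;0.2 0 0 0 0 0 0;0.2 0 0 0 0 0 0;0.2 0 0 0 0 0 0;0.2 0 0 0 0 0 0;0.2 0 0 0 0 0 0;0.2 0 0 0 0 0 0;0.2 0 0 0 0 0 0")

```text
clock: 23.08
eef_pos: [509.2, -362.3, 36.6]
tcp_rot: [2.409, 2.012, 0.002]
force: [-2.1, 1.6, 7.9]
grip_width: 34.1
grip_force: 30.0
```

Call:
step_arm(deltas="0.2 0 0 -0.2 0 0 0;0.2 0 0 -0.4 0 0 0;0.2 0 0 -0.4 0 0 0;0.2 0 0 -0.3 0 0 -0.0344;0.2 0.36 0.0039 0 0 0 0;0.2 0.36 0.0039 0 0 0 0;0.2 0.36 0.0039 0 0 0 0;0.2 0.36 0.0039 0 0 0 0;0.2 0.36 0.0039 0 0 0 0;0.2 0.36 0.0039 0 0 0 0")

```text
clock: 23.92
eef_pos: [533.8, -145.7, 165.3]
tcp_rot: [2.337, 2.098, 0.002]
force: [1.0, 0.8, -3.0]
grip_width: 34.1
grip_force: 30.0
```

Call:
step_arm(deltas="0.2 0.36 0.0039 0 0 0 0;0.2 0.36 0.0039 0 0 0 0;0.2 0.36 0.0039 0 0 0 0;0.2 0.36 0.0039 0 0 0 0;0.2 0 0 0 0 0 0;0.2 0 0 0 0 0 0;0.2 0 0 0 0 0 0")

```text
clock: 24.5
eef_pos: [550.8, -4.8, 164.9]
tcp_rot: [2.337, 2.098, 0.001]
force: [-0.0, -0.5, -3.9]
grip_width: 33.9
grip_force: 30.0
```

```bash
python3 look.py k2
```

```text
24.5 [550.8  -4.8 164.9] yaw -0.107 w 33.9
```

Call:
step_arm(deltas="0.2 0.001 0.011 0.35 0 0 0;0.2 0 0 0.35 0 0 0;0.2 0 0 0.15 0 0 0;0.2 0 0 0.04 0 0 0;0.2 0 0 0.04 0 0 0;0.2 0 0 0.04 0 0 0;0.2 0 0 0.04 0 0 0;0.2 0 0 0.04 0 0 0;0.2 0 0 0.02 0 0 0;0.2 0 0 0 0 0 0;0.2 0 0 0 0 0 0")

```text
clock: 25.47
eef_pos: [552.0, -4.3, 57.4]
tcp_rot: [2.338, 2.099, 0.0]
force: [-0.5, -0.2, -3.0]
grip_width: 33.9
grip_force: 30.0
```

Call:
step_arm(deltas="0.2 0 0 0.02 0 0 0;0.62 0 0 0 0 0 0;0.62 0 0 0 0 0 0;0.62 0 0 0 0 0 0;0.62 0 0 0 0 0 0;0.62 0 0 -0.15 0 0 0;0.62 0 0 -0.4 0 0 0;0.62 0 0 -0.4 0 0 0;0.7 0 0 -0.4 0 0 0;0.7 0 0 -0.15 0 0 0;0.7 -0.298 -0.1836 0 0 0 0;0.7 -0.298 -0.1836 0 0 0 0")

```text
clock: 26.47
eef_pos: [510.0, -58.9, 206.5]
tcp_rot: [2.332, 2.102, 0.004]
force: [-0.9, -1.2, -0.7]
grip_width: 61.4
grip_force: 0.0
```

Call:
step_arm(deltas="0.7 -0.298 -0.1836 0 0 0 0;0.7 -0.298 -0.1836 0 0 0 0;0.7 -0.298 -0.1836 0 0 0 0;0.7 -0.298 -0.1836 0 0 0 0;0.7 -0.298 -0.1836 0 0 0 0;0.7 -0.298 -0.1836 0 0 0 0;0.7 0 0 0 0 0 0.0578;0.7 0 0 0 0 0 0.0578;0.7 0 0 0 0 0 0.0578;0.7 0 0 0 0 0 0;0.7 0 0 0 0 0 0")

```text
clock: 27.38
eef_pos: [380.2, -225.6, 205.3]
tcp_rot: [2.675, 1.647, 0.0]
force: [0.3, 1.0, -0.1]
grip_width: 61.3
grip_force: 0.0
```

```bash
python3 look.py k3
```

```text
27.3833 [ 380.2 -225.6  205.3] yaw -0.467 w 61.3
(277, 197, [380.8, -226.2], [12, 18]) -0.466 tool xy [-0.3  0.8]
```

Call:
step_arm(deltas="0.7 -0.003 0.008 0.35 0 0 0;0.7 0 0 0.35 0 0 0;0.7 0 0 0.35 0 0 0;0.7 0 0 0.35 0 0 0;0.7 0 0 0.32 0 0 0;0.2 0 0 0 0 0 0;0.2 0 0 0 0 0 0;0.2 0 0 0 0 0 0;0.2 0 0 0 0 0 0;0.2 0 0 0 0 0 0;0.2 0 0 0 0 0 0;0.2 0 0 0 0 0 0")

```text
clock: 28.43
eef_pos: [381.4, -226.3, 35.0]
tcp_rot: [2.677, 1.642, 0.003]
force: [-2.8, -0.3, 5.9]
grip_width: 33.7
grip_force: 30.0
```

Call:
step_arm(deltas="0.2 0 0 -0.2 0 0 0;0.2 0 0 -0.4 0 0 0;0.2 0 0 -0.4 0 0 0;0.2 0 0 -0.3 0 0 0;0.2 0 0 0 0 0 -0.058;0.2 0 0 0 0 0 -0.058;0.2 0 0 0 0 0 -0.058;0.2 0.3419 0.1109 0 0 0 0;0.2 0.3419 0.1109 0 0 0 0;0.2 0.3419 0.1109 0 0 0 0")

```text
clock: 29.27
eef_pos: [424.9, -126.9, 164.5]
tcp_rot: [2.338, 2.097, 0.003]
force: [1.0, 0.6, -5.5]
grip_width: 33.7
grip_force: 30.0
```

Call:
step_arm(deltas="0.2 0.3419 0.1109 0 0 0 0;0.2 0.3419 0.1109 0 0 0 0;0.2 0.3419 0.1109 0 0 0 0;0.2 0.3419 0.1109 0 0 0 0;0.2 0 0 0 0 0 0;0.2 0 0 0 0 0 0;0.2 0 0 0 0 0 0")

```text
clock: 29.85
eef_pos: [482.9, 3.2, 163.8]
tcp_rot: [2.335, 2.101, 0.0]
force: [1.1, -0.1, -4.9]
grip_width: 33.7
grip_force: 30.0
```

```bash
python3 look.py k4
```

```text
29.85 [482.9   3.2 163.8] yaw -0.106 w 33.7
(365, 216, [558.3, -11.2], [11, 15]) -0.104 tool xy [-6.4 76.5]
```

Call:
step_arm(deltas="0.2 0.002 0.014 0.35 0 0 0;0.2 0 0 0.35 0 0 0;0.2 0 0 0.15 0 0 0;0.2 0 0 0.04 0 0 0;0.2 0 0 0.04 0 0 0;0.2 0 0 0.04 0 0 0;0.2 0 0 0.04 0 0 0;0.2 0 0 0.04 0 0 0;0.2 0 0 0.03 0 0 0;0.2 0 0 0 0 0 0;0.2 0 0 0 0 0 0")

```text
clock: 30.82
eef_pos: [484.9, 3.6, 55.3]
tcp_rot: [2.336, 2.1, 0.0]
force: [0.1, 0.3, -5.0]
grip_width: 33.4
grip_force: 30.0
```

Call:
step_arm(deltas="0.2 0 0 0.015 0 0 0;0.6 0 0 0 0 0 0;0.6 0 0 0 0 0 0;0.6 0 0 0 0 0 0;0.6 0 0 0 0 0 0;0.6 0 0 -0.15 0 0 0;0.6 0 0 -0.4 0 0 0;0.6 0 0 -0.4 0 0 0;0.7 0 0 -0.4 0 0 0;0.7 0 0 -0.15 0 0 0;0.7 -0.3625 -0.0528 0 0 0 0;0.7 -0.3625 -0.0528 0 0 0 0")

```text
clock: 31.82
eef_pos: [467.8, -66.5, 205.2]
tcp_rot: [2.33, 2.105, 0.005]
force: [-0.0, -1.0, 0.2]
grip_width: 61.5
grip_force: 0.0
```

Call:
step_arm(deltas="0.7 -0.3625 -0.0528 0 0 0 0;0.7 -0.3625 -0.0528 0 0 0 0;0.7 -0.3625 -0.0528 0 0 0 0;0.7 -0.3625 -0.0528 0 0 0 0;0.7 -0.3625 -0.0528 0 0 0 0;0.7 -0.3625 -0.0528 0 0 0 0;0.7 -0.3625 -0.0528 0 0 0 0;0.7 -0.3625 -0.0528 0 0 0 0;0.7 0 0 0 0 0 0.0532;0.7 0 0 0 0 0 0.0532;0.7 0 0 0 0 0 0.0532;0.7 0 0 0 0 0 0")

```text
clock: 32.82
eef_pos: [393.6, -351.6, 203.5]
tcp_rot: [-2.658, -1.675, 0.001]
force: [-0.8, 0.4, -0.1]
grip_width: 61.8
grip_force: 0.0
```

Call:
step_arm(deltas="0.7 0 0 0 0 0 0;0.7 0 0 0 0 0 0")

```text
clock: 32.98
eef_pos: [394.0, -351.0, 203.7]
tcp_rot: [-2.65, -1.688, -0.0]
force: [-0.0, 0.1, 0.3]
grip_width: 61.9
grip_force: 0.0
```

```bash
python3 look.py k5
```

```text
32.9833 [ 394.  -351.   203.7] yaw -0.436 w 61.9
(277, 197, [394.4, -351.3], [12, 18]) -0.438 tool xy [-0.1  0.5]
```

Call:
step_arm(deltas="0.7 0 0.005 0.35 0 0 0;0.7 0 0 0.35 0 0 0;0.7 0 0 0.35 0 0 0;0.7 0 0 0.35 0 0 0;0.7 0 0 0.31 0 0 0;0.2 0 0 0 0 0 0;0.2 0 0 0 0 0 0;0.2 0 0 0 0 0 0;0.2 0 0 0 0 0 0;0.2 0 0 0 0 0 0;0.2 0 0 0 0 0 0;0.2 0 0 0 0 0 0")

```text
clock: 34.03
eef_pos: [394.8, -352.1, 34.6]
tcp_rot: [2.651, 1.681, 0.002]
force: [-2.5, 1.3, 8.4]
grip_width: 34.0
grip_force: 29.9
```

Call:
step_arm(deltas="0.2 0 0 -0.2 0 0 0;0.2 0 0 -0.4 0 0 0;0.2 0 0 -0.4 0 0 0;0.2 0 0 -0.3 0 0 0;0.2 0 0 0 0 0 -0.053;0.2 0 0 0 0 0 -0.053;0.2 0 0 0 0 0 -0.053;0.2 0.3604 0.0634 0 0 0 0;0.2 0.3604 0.0634 0 0 0 0;0.2 0.3604 0.0634 0 0 0 0")

```text
clock: 34.87
eef_pos: [424.5, -245.4, 163.5]
tcp_rot: [2.34, 2.095, 0.002]
force: [1.0, 0.5, -4.2]
grip_width: 33.7
grip_force: 29.9
```

Call:
step_arm(deltas="0.2 0.3604 0.0634 0 0 0 0;0.2 0.3604 0.0634 0 0 0 0;0.2 0.3604 0.0634 0 0 0 0;0.2 0.3604 0.0634 0 0 0 0;0.2 0.3604 0.0634 0 0 0 0;0.2 0 0 0 0 0 0;0.2 0 0 0 0 0 0;0.2 0 0 0 0 0 0")

```text
clock: 35.53
eef_pos: [475.5, -70.6, 163.2]
tcp_rot: [2.337, 2.099, 0.001]
force: [-0.5, -0.8, -4.6]
grip_width: 33.6
grip_force: 29.9
```

```bash
sed -i 's/patches(c)/patches(c,float(sys.argv[2]) if len(sys.argv)>2 else 81)/' look.py; python3 look.py k6 101
```

```text
35.5333 [475.5 -70.6 163.2] yaw -0.107 w 33.6
(277, 295, [468.0, -141.5], [18, 29]) -0.107 tool xy [-71.3   0.2]
(365, 217, [545.0, -77.9], [11, 15]) -0.106 tool xy [ 0.2 69.9]
(279, 119, [485.0, 3.6], [8, 14]) -0.111 tool xy [74.8  1.6]
(373, 118, [552.7, -3.1], [8, 14]) -0.111 tool xy [75.3 69.6]
```

Call:
step_arm(deltas="0.2 -0.002 0.01 0.35 0 0 0;0.2 0 0 0.35 0 0 0;0.2 0 0 0.15 0 0 0;0.2 0 0 0.04 0 0 0;0.2 0 0 0.04 0 0 0;0.2 0 0 0.04 0 0 0;0.2 0 0 0.04 0 0 0;0.2 0 0 0.04 0 0 0;0.2 0 0 0.03 0 0 0;0.2 0 0 0 0 0 0;0.2 0 0 0 0 0 0")

```text
clock: 36.5
eef_pos: [476.8, -70.6, 54.9]
tcp_rot: [2.338, 2.099, 0.001]
force: [-0.9, 0.4, -4.8]
grip_width: 33.8
grip_force: 29.9
```

Call:
step_arm(deltas="0.2 0 0 0.01 0 0 0;0.6 0 0 0 0 0 0;0.6 0 0 0 0 0 0;0.6 0 0 0 0 0 0;0.6 0 0 0 0 0 0;0.6 0 0 -0.15 0 0 0;0.6 0 0 -0.4 0 0 0;0.6 0 0 -0.4 0 0 0;0.7 0 0 -0.4 0 0 0;0.7 0 0 -0.4 0 0 0;0.7 0 0 -0.4 0 0 0;0.7 0 0 -0.4 0 0 0")

```text
clock: 37.5
eef_pos: [476.1, -70.8, 311.0]
tcp_rot: [2.338, 2.098, 0.001]
force: [1.1, 0.7, -0.3]
grip_width: 61.4
grip_force: 0.0
```

Call:
step_arm(deltas="0.7 0 0 -0.3 0 0 0;0.7 0.3 0 0 0 0 0;0.7 0.3 0 0 0 0 0;0.7 0 0 0 0 0 0;0.7 0 0 0 0 0 0")

```text
clock: 37.92
eef_pos: [483.1, -9.3, 338.6]
tcp_rot: [-2.334, -2.103, 0.0]
force: [0.2, -0.5, -0.4]
grip_width: 61.6
grip_force: 0.0
```

```bash
python3 look.py k7 101
python3 - <<'E'
from h import *
s=shot('scene','s7')
a=cv2.resize(load('k7')['image'][0:300,60:460],(800,600))
cv2.imwrite('pics/v7.png',a)
E
```

```text
37.9167 [483.1  -9.3 338.6] yaw -0.104 w 61.6
(325, 218, [544.5, -77.8], [12, 17]) -0.101 tool xy [-61.7  68.2]
(277, 218, [477.0, -69.9], [10, 17]) -0.101 tool xy [-60.9   0.2]
(328, 165, [552.4, -2.8], [11, 17]) -0.104 tool xy [13.7 68.3]
(277, 166, [485.2, 3.5], [12, 17]) -0.103 tool xy [13.   0.8]
```

View pics/v7.png

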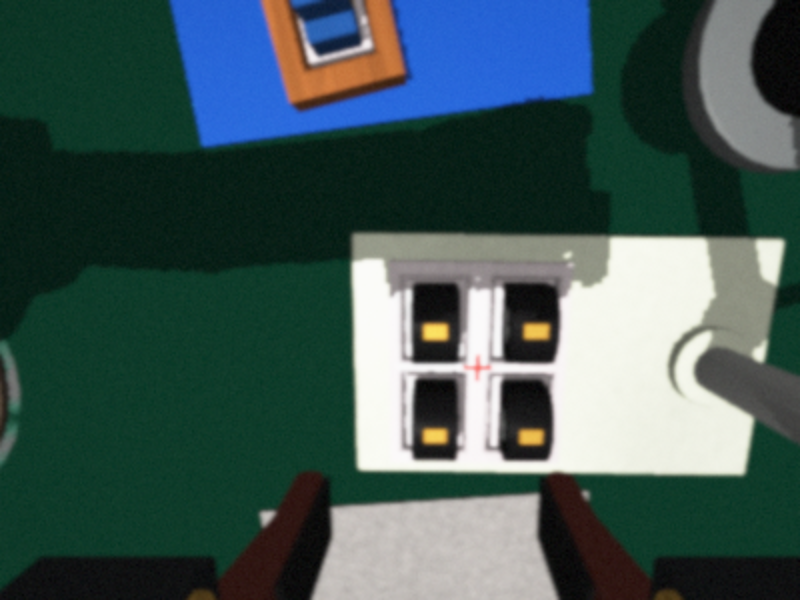

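Nest view: all four housings sit square in their pockets and the master is in its case. Now I'll go back to the grip.

Call:
step_arm(deltas="0.7 0.3103 0.2173 -0.05 0 0 0;0.7 0.3103 0.2173 -0.05 0 0 0;0.7 0.3103 0.2173 -0.05 0 0 0;0.7 0.3103 0.2173 -0.05 0 0 0;0.7 0.3103 0.2173 -0.05 0 0 0;0.7 0.3103 0.2173 -0.05 0 0 0;0.7 0.3103 0.2173 -0.05 0 0 0;0.7 0 0 0 0 0 -0.057;0.7 0 0 0 0 0 -0.057;0.7 0 0 0 0 0 0;0.7 0 0 0 0 0 0;0.7 0 0 0 0 0 0")

```text
clock: 39.02
eef_pos: [657.8, 187.3, 373.9]
tcp_rot: [2.078, 2.356, 0.0]
force: [0.2, -0.6, -0.2]
grip_width: 61.4
grip_force: 0.0
```

```bash
python3 look.py k8 320
python3 - <<'E'
from h import *
c=load('k8'); m=cv2.inRange(cv2.cvtColor(c['image'],cv2.COLOR_BGR2HSV),(18,150,80),(35,255,255))
for k in cv2.findContours(m,0,2)[0]:
    if cv2.contourArea(k)>100: (u,v),r=cv2.minEnclosingCircle(k); print(u,v,r,at(c,u,v,320))
E
```

```text
39.0167 [657.8 187.3 373.9] yaw 0.126 w 61.4
(157, 269, [566.7, 133.8], [7, 10]) -0.101 tool xy [-41.6 -97. ]
(276, 215, [656.7, 191.0], [20, 20]) 0.127 tool xy [ 3.8 -0.6]
362.4985046386719 388.0 165.50160217285156 [756.8  34. ]
398.5 324.5 30.207714080810547 [773.2 106.2]
155.0 324.5 30.31923484802246 [565.6  80. ]
276.0918273925781 214.64285278320312 14.157145500183105 [656.4 191.7]
```

Call:
step_arm(deltas="0.7 0.038 -0.005 0.3 0 0 -0.004;0.7 0 0 0.35 0 0 0;0.7 0 0 0.31 0 0 0;0.7 0 0 0 0 0 0;0.1 0 0 0 0 0 0;0.1 0 0 0 0 0 0;0.1 0 0 0 0 0 0;0.1 0 0 0 0 0 0;0.1 0 0 0 0 0 0;0.1 0 0 0 0 0 0;0.1 0 0 0 0 0 0;0.1 0 0 0 0 0 0")

```text
clock: 40.07
eef_pos: [657.0, 192.4, 278.8]
tcp_rot: [2.061, 2.37, 0.002]
force: [-0.9, -0.2, 6.4]
grip_width: 25.3
grip_force: 30.0
```

Call:
step_arm(deltas="0.1 -0.0037 -0.05 0 0 0 -0.0095;0.1 -0.0073 -0.102 0 0 0 -0.0191;0.1 -0.0073 -0.102 0 0 0 -0.0191;0.1 -0.0073 -0.102 0 0 0 -0.0191;0.1 -0.0073 -0.102 0 0 0 -0.0191;0.1 -0.0073 -0.102 0 0 0 -0.0191;0.1 -0.0073 -0.102 0 0 0 -0.0191;0.1 -0.0073 -0.102 0 0 0 -0.0191;0.1 -0.0073 -0.102 0 0 0 -0.0191;0.1 -0.0073 -0.102 0 0 0 -0.0191;0.1 -0.0073 -0.102 0 0 0 -0.0191;0.1 -0.0073 -0.102 0 0 0 -0.0191")

```text
clock: 41.07
eef_pos: [550.3, 145.9, 278.7]
tcp_rot: [1.462, 2.78, 0.004]
force: [-0.2, 2.9, 6.2]
grip_width: 25.7
grip_force: 30.0
```

Call:
step_arm(deltas="0.1 -0.0073 -0.102 0 0 0 -0.0191;0.1 -0.0073 -0.102 0 0 0 -0.0191;0.1 -0.0073 -0.102 0 0 0 -0.0191;0.1 -0.0073 -0.102 0 0 0 -0.0191;0.1 -0.0073 -0.102 0 0 0 -0.0191;0.1 -0.0073 -0.102 0 0 0 -0.0191;0.1 -0.0073 -0.102 0 0 0 -0.0191;0.1 -0.0073 -0.102 0 0 0 -0.0191;0.1 -0.0073 -0.102 0 0 0 -0.0191;0.1 -0.0073 -0.102 0 0 0 -0.0191;0.1 -0.0073 -0.102 0 0 0 -0.0191;0.1 -0.0073 -0.102 0 0 0 -0.0191")

```text
clock: 42.07
eef_pos: [473.0, 51.7, 278.7]
tcp_rot: [-0.758, -3.048, -0.004]
force: [-6.0, 4.0, 9.3]
grip_width: 25.6
grip_force: 30.0
```

Call:
step_arm(deltas="0.1 -0.0073 -0.102 0 0 0 -0.0191;0.1 -0.0073 -0.102 0 0 0 -0.0191;0.1 -0.0073 -0.102 0 0 0 -0.0191;0.1 -0.0073 -0.102 0 0 0 -0.0191;0.1 -0.0073 -0.102 0 0 0 -0.0191;0.1 -0.0073 -0.102 0 0 0 -0.0191;0.1 0 0 0 0 0 0;0.1 0 0 0 0 0 0;0.1 0 0 0 0 0 0")

```text
clock: 42.82
eef_pos: [453.2, -7.5, 278.7]
tcp_rot: [-0.392, -3.114, -0.002]
force: [-10.3, 1.4, 14.4]
grip_width: 25.5
grip_force: 30.0
```

Call:
step_arm(deltas="0.1 -0.0125 -0.08 0 0 0 -0.0155;0.1 -0.0125 -0.08 0 0 0 -0.0155;0.1 -0.008 -0.06 0 0 0 -0.01;0.1 0 0 0 0 0 0;0.1 0 0 0 0 0 0;0.1 0 0 0 0 0 0")

```text
clock: 43.32
eef_pos: [449.7, -30.3, 278.6]
tcp_rot: [-0.26, -3.125, -0.001]
force: [-19.0, 0.6, 19.8]
grip_width: 25.5
grip_force: 30.0
```

```bash
python3 look.py k9 320
python3 - <<'E'
from h import *
s=shot('scene','s9');d=shot('side','d9')
cv2.imwrite('pics/s9c.png',np.hstack([cv2.resize(s['image'][140:300,190:310],(390,520),interpolation=2),cv2.resize(d['image'][140:300,190:310],(390,520),interpolation=2)]))
E
```

```text
43.3167 [449.7 -30.3 278.6] yaw 1.405 w 25.5
(109, 344, [465.1, -117.6], [4, 8]) -0.155 tool xy [-29.6 -83.6]
(248, 213, [410.4, -37.3], [4, 5]) -0.183 tool xy [ 37.6 -13.4]
(311, 211, [413.6, -10.6], [3, 6]) -0.12 tool xy [38.9 13.4]
```

View pics/s9c.png

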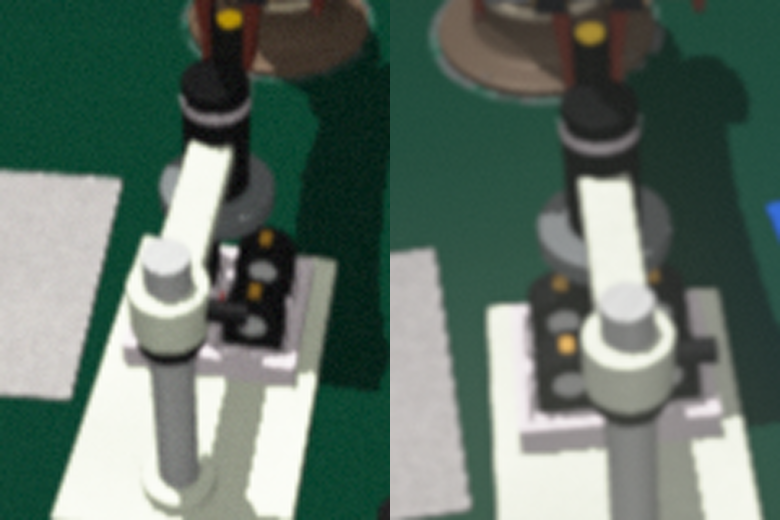

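Call:
step_arm(deltas="0.1 0.03 0 -0.015 0 0 0;0.1 0 0 0 0 0 0;0.1 0 0 0 0 0 0")

```text
clock: 43.72
eef_pos: [449.8, -30.0, 278.7]
tcp_rot: [-0.26, -3.13, 0.001]
force: [0.9, -1.6, -6.2]
grip_width: 25.4
grip_force: 30.0
```

Call:
step_arm(deltas="0.5 0 0 0 0 0 0;0.7 0 0 0 0 0 0;0.7 0 0 0 0 0 0;0.7 0 0 0 0 0 0;0.7 0 0 0 0 0 0;0.7 0 0 -0.15 0 0 0;0.7 0 0 -0.35 0 0 0;0.7 0 0 -0.35 0 0 0;0.7 0 0 -0.1 0 0 0;0.7 0 0 0 0 0 0;0.7 0 0 0 0 0 0;0.7 0 0 0 0 0 0")

```text
clock: 44.72
eef_pos: [449.5, -29.6, 372.7]
tcp_rot: [-0.259, -3.129, 0.001]
force: [0.7, -0.4, -0.1]
grip_width: 61.4
grip_force: 0.0
```

```bash
python3 look.py k10 320
python3 - <<'E'
from h import *
shot('scene','s10')
for n,z in (('k10',320),('s10',320)):
    c=load(n); m=cv2.inRange(cv2.cvtColor(c['image'],cv2.COLOR_BGR2HSV),(18,130,80),(35,255,255))
    for k in cv2.findContours(m,0,2)[0]:
        if 8<cv2.contourArea(k)<900: (u,v),r=cv2.minEnclosingCircle(k); print(n,u,v,r,at(c,u,v,320))
for n in ('s10',):
    print(patches(load(n),101))
E
```

```text
44.7167 [449.5 -29.6 372.7] yaw 1.406 w 61.4
(276, 223, [449.9, -31.1], [20, 21]) -0.927 tool xy [-0.7 -1.5]
(254, 194, [424.4, -44.1], [5, 9]) -0.187 tool xy [ 22.4 -18.5]
(304, 191, [428.6, -6.9], [4, 8]) -0.131 tool xy [24.3 18.9]
k10 398.2862854003906 324.6451721191406 30.112886428833008 [557.8  56.3]
k10 155.0 324.5 30.31923484802246 [ 523.6 -148.6]
k10 168.5 284.5 4.527792930603027 [ 488.1 -127. ]
k10 154.5 277.5 7.516748428344727 [ 480.  -136.5]
k10 276.28570556640625 223.0 14.285822868347168 [449.9 -31.3]
k10 253.5 194.0 6.500100135803223 [424.4 -44.3]
k10 303.5 191.5 6.041623115539551 [428.7  -7.2]
s10 154.6511688232422 276.8790588378906 17.420913696289062 [ 886.5 -205.7]
s10 260.0 145.0 4.123205661773682 [443.8 -32.4]
s10 250.5 93.5 14.714038848876953 [162.5 -81.5]
s10 277.0 89.0 6.082862854003906 [126.5   3. ]
[(155, 278, [737.0, -287.7], [86, 100], np.float64(0.58)), (337, 225, [521.8, 197.8], [83, 101], np.float64(-1.512)), (550, 221, [471.4, 841.5], [79, 166], np.float64(-0.442))]
```

Call:
step_arm(deltas="0.5 0.0923 0.3632 0 0 0 0;0.3 0.0923 0.3632 0 0 0 0;0 0.0923 0.3632 0 0 0 0;0 0.0923 0.3632 0 0 0 0;0 0.0923 0.3632 0 0 0 0;0 0.0923 0.3632 0 0 0 0;0 0.0923 0.3632 0 0 0 0;0 0.0923 0.3632 0 0 0 0;0 0.0923 0.3632 0 0 0 0;0 0.0923 0.3632 0 0 0 0;0 0 0 0 0 0 0;0 0 0 0 0 0 0")

```text
clock: 45.82
eef_pos: [417.7, 345.5, 372.0]
tcp_rot: [-0.253, -3.129, 0.004]
force: [0.5, -0.8, 0.5]
grip_width: 0.8
grip_force: 0.0
```

Call:
step_arm(deltas="0 0 0 0.35 0 0 0;0 0 0 0.35 0 0 0;0 0 0 0.35 0 0 0;0 0 0 0.35 0 0 0;0 0 0 0.35 0 0 0;0 0 0 0 0 0 0;0 0 0 0 0 0 0;0 0 0 0 0 0 0")

```text
clock: 46.48
eef_pos: [420.0, 343.6, 200.9]
tcp_rot: [0.261, 3.129, 0.002]
force: [0.1, -0.3, 0.3]
grip_width: 0.8
grip_force: 0.0
```

```bash
python3 look.py k11 81
python3 - <<'E'
from h import *
c=load('k11'); s=load('s10')
for n in ('k11','s10','wB','w4'):
    c=load(n); m=cv2.inRange(cv2.cvtColor(c['image'],cv2.COLOR_BGR2HSV),(55,140,110),(80,255,255))
    for k in cv2.findContours(m,0,2)[0]:
        if 40<cv2.contourArea(k)<12000:
            (u,v),(a,b),_=cv2.fitEllipse(k); print(n,round(u),round(v),round(a),round(b),[at(c,u,v,z).tolist() for z in (52,58,64)])
E
```

```text
46.4833 [420.  343.6 200.9] yaw 1.404 w 0.8
k11 277 361 7 38 [[642.3, 304.9], [636.5, 305.8], [630.8, 306.8]]
k11 440 364 53 126 [[682.3, 513.4], [675.7, 510.3], [669.2, 507.3]]
k11 139 360 42 65 [[610.2, 130.1], [605.1, 134.4], [599.9, 138.8]]
k11 277 194 34 34 [[422.2, 342.4], [420.7, 342.7], [419.2, 342.9]]
s10 535 270 62 147 [[617.7, 756.4], [622.4, 751.5], [627.2, 746.6]]
s10 378 210 7 11 [[404.2, 347.9], [410.3, 345.8], [416.5, 343.6]]
s10 396 88 69 99 [[-437.6, 557.7], [-425.8, 554.1], [-413.9, 550.5]]
w4 277 64 36 40 [[418.5, 345.8], [418.7, 344.9], [418.8, 344.0]]
```

Call:
step_arm(deltas="0 0 0 0.35 0 0 0;0 0 0 0.35 0 0 0;0 0 0 0.35 0 0 0;0 0 0 0.2 0 0 0;0 0 0 0.05 0 0 0;0 0 0 0 0 0 0;0 0 0 0 0 0 0")

```text
clock: 47.12
eef_pos: [420.1, 344.7, 71.2]
tcp_rot: [0.26, 3.129, 0.003]
force: [0.0, -0.2, 0.6]
grip_width: 0.3
grip_force: 0.0
```

Call:
step_arm(deltas="0 0 0 0.03 0 0 0;0 0 0 0.03 0 0 0;0 0 0 0.03 0 0 0;0 0 0 0 0 0 0;0 0 0 0 0 0 0")

```text
clock: 47.53
eef_pos: [420.6, 345.2, 63.9]
tcp_rot: [0.26, 3.127, 0.006]
force: [-4.1, -4.9, 28.0]
grip_width: 0.3
grip_force: 14.0
```

Call:
step_arm(deltas="0 0 0 -0.09 0 0 0;0 0.02 -0.022 0 0 0 0;0 0 0 0 0 0 0;0 0 0 0.02 0 0 0;0 0 0 0 0 0 0")

```text
clock: 47.95
eef_pos: [416.7, 342.2, 66.9]
tcp_rot: [0.259, 3.131, 0.001]
force: [0.8, 0.8, 3.4]
grip_width: 0.7
grip_force: 1.7
```

Call:
step_arm(deltas="0 0 0 0.02 0 0 0;0 0 0 0 0 0 0")

```text
clock: 48.12
eef_pos: [416.7, 342.1, 64.8]
tcp_rot: [0.259, 3.131, 0.0]
force: [0.7, 0.7, 4.5]
grip_width: 0.2
grip_force: 2.3
```

Call:
step_arm(deltas="0 0 0 0.02 0 0 0;0 0 0 0 0 0 0")

```text
clock: 48.28
eef_pos: [416.8, 342.2, 64.2]
tcp_rot: [0.26, 3.131, 0.001]
force: [-1.8, -2.8, 15.6]
grip_width: 0.4
grip_force: 7.6
```

Call:
step_arm(deltas="0 0 0 0.02 0 0 0;0 0 0 0 0 0 0")

```text
clock: 48.45
eef_pos: [416.8, 342.3, 63.8]
tcp_rot: [0.26, 3.13, 0.001]
force: [-8.1, -6.0, 32.3]
grip_width: 0.1
grip_force: 16.5
```

The spring gives 3.4 to 4.5 N and then a hard stop at 64 mm, so the button is fully down. Retracting.

Call:
step_arm(deltas="0 0 0 -0.1 0 0 0;0 0 0 -0.35 0 0 0;0 0 0 -0.35 0 0 0;0 0 0 -0.35 0 0 0;0 0 0 -0.35 0 0 0;0 0 0 0 0 0 0;0 0 0 0 0 0 0;0 0 0 0 0 0 0")

```text
clock: 49.12
eef_pos: [416.0, 341.5, 210.2]
tcp_rot: [-0.259, -3.13, 0.002]
force: [0.2, -0.1, -0.6]
grip_width: 0.7
grip_force: 0.0
```

Run:
```python
from h import *
s=shot('scene','s12');d=shot('side','d12')
cv2.imwrite('pics/s12.png',np.hstack([cv2.resize(s['image'][130:300,180:410],(400,300),interpolation=2),cv2.resize(d['image'][130:300,190:420],(400,300),interpolation=2)]))
a=load('s10')['image'].astype(int);print(np.abs(a-s['image'])[130:300,120:300].max(2).__gt__(60).sum())
```

```text
428
```

View pics/s12.png

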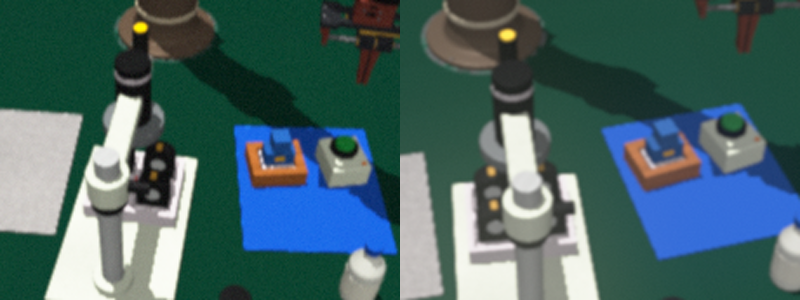

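The last picture shows the camera arm over the nest, the master in its case, the housings in the nest, the button released and the robot clear of everything. Handing in.

```bash
python3 -c "
from cell import bot
print(bot.job_done())"
```

```text
the job is handed in; nothing more can be done
None
```

I handed the job in at about 49 s of robot time (verdict not shown): all four housings are down in the nest, the master is upright in its case, the lens measures about 1 mm off the red cross, and the button was pressed to its stop and released.

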